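# Clip a gas-cylinder key onto the snap hook of its stand

## Robot

A 6-joint arm with a two-finger parallel gripper is mounted at the origin on a cart in front of the work surface, level with it; the furniture and walls round the work are solid. World frame = base frame: x ahead of the robot, y to its left, z up, the work surface at z = 0. Lengths are in mm, angles in rad, forces in N, time in s.
With the tool pointing down it reaches from about 275 to 1000 mm from the base axis. Payload 8.4 kg.
Tool frame: the origin (TCP) lies midway between the tips of the shut fingers; the grasp point (between the pads) lies 19 mm behind it (bot.pinch_z is the distance from the TCP to the grasp point, in mm); y points along the fingers, z is the direction in which the jaws open and shut, and the axes are right-handed (so a half turn about y gives the same grasp; the last joint's range is limited). The gripper opens to 85 mm and grips with 20 to 120 N. Pads are 22 mm wide; open, the fingers measure 114 mm over their backs; the gripper's body (76 mm by 85 mm) begins 54 mm behind the grasp point. The pads swing forward as they close: fully open they stand 13 mm farther back than shut.
Start: joints at [-1.262, 0.353, 1.633, -0, 1.155, -0.002], TCP at [191.136, -595.059, 231.281] pointing down, gripper open.
Joint ranges: [-2.63, 2.63], [-0.92, 2.1], [0.06, 2.66], [-1.3, 4.44], [0, 2.69], [-3.02, 3.02]. Speed limits (rad/s): [2.22, 2.22, 2.79, 3.14, 3.14, 3.14].

## Interface

Orientations are given as a 3x3 rotation matrix whose columns are the frame's x, y, z axes.
In Python, from rig import bot, imaging, hand_in gives the robot as it stands. The module is installed in compiled form; this text tells all that it offers.
- The arm moves only by the tool move_arm, never from a script. Its argument "targets" is a list of rows, each a list of 7 numbers: the shift along the tool's x, y, z in mm, then the turn, a rotation vector about the tool's x, y, z in degrees, then the opening, from 0 (shut) to 1 (fully open). A call has exactly 5 rows; each row is the pose to reach, as a shift and turn from the pose commanded when the call began, along the tool's axes at that moment; what a row does not reach only later rows make up. A row lasts 1/8 s, in which the tool goes at most 62.5 mm and 10.7 degrees, less where a joint would pass 70% of its speed; a pose out of reach is approached as far as the arm can. A call with a gripper value outside its range is refused whole. The fingers move at their own pace and stop on an object; "squeeze" is the grip in N (left out, the last holds). Time passes only in rows, so rows that repeat a pose let the fingers close, or fill a call up. It gives the time, the measured TCP pose, the force and the opening at its end, in the units of the state.
- bot.sense(): the state, without advancing time (a new reading comes with each control period).
- imaging.camera(name): name is "scene" or "top" or "wrist"; returns (picture, depth): 400x640x3 uint8, red, green, blue; 400x640 float32, mm along the optical axis (not along the pixel's ray), 0 where there is no reading.
- imaging.camera_model(name): a dict with "camera_matrix" (3x3 intrinsics, pixels), "position" and "rotation" of the camera in the world. Camera axes: x right, y down, z forward; pixel columns grow to the right and rows downward; lengths in mm; the calibration is good to about 2 mm. A picture is of the moment at which its call begins: read the wrist's pose just before it. camera_model takes no time and is no camera call; for the wrist camera it gives the pose at the moment of the call.
- hand_in(): hands the job in, once; it reports no verdict.
The state is a dict: "t": time; "q": joint angles; "joint_velocities": joint speeds; "joint_efforts": joint torques, N m; "ee_pos": TCP position; "tcp_rot": TCP orientation; "wrist_force": force on the tool from outside, world axes, zero at the start; "wrist_torque": the same for the moment, N m; "finger_gap": finger opening in mm.
Only numpy, scipy, OpenCV 4.12 (cv2) and the standard library are available. Lean on these libraries where they do the work, as an engineer would, in place of code of your own. Each camera call takes 0.05 s, during which the arm holds its last target.

## Task

Pick up the gas-cylinder key by its red grip, push its steel eye in against the snap hook's sprung gate until it has passed inside and the gate has snapped shut behind it, then, still holding the key about level, draw it back towards the robot with a steady pull of about 8 N (7 to 9) for a full second to prove that it is caught. Let the key down and let go so that it hangs freely and still from the closed hook. Never press or pull on the hook with more than 15 N, and leave the glassware and the other things on the bench where they are.

Things in the scene. Friction and masses are not known exactly. Their poses are not given: they have to be found in the camera images.
- key_grip (a point): Centre of the red grip of a loose steel gas-cylinder key lying flat; 0.08 to 0.15 kg. Its x axis runs along the key towards the eye, z up. Grip 60 mm long, 20 mm wide (22 at two end collars), 16 mm thick, this point 8 mm over the bench. An 18 x 16 mm box end stops 64 mm behind this point; ahead an 11 x 6 mm neck leads to the eye.
- key_eye (a point): Centre of the key's round eye, 80 mm ahead (+x) of the grip's centre, same height and axes. The eye is a ring of 6 mm round steel bar in the key's x-y plane: hole 22 mm, outside 34 mm; the centre line of its far bar is 14 mm ahead of this point.
- hook (a point): Where the boss is set to hold the snap hook: centre of the hook's round bottom (bowl), 0.20 to 0.245 m up; x level, into the mouth, z up. The arm and shank are set by hand: the real hook (snap_hook) stands up to 15 mm off this point along x and 4 mm along z (found by touch), none in y. 6 mm wire; bowl a half circle, 13 mm centre-line radius, bottom centre line at z = -13 mm; back at x = +13 mm. It does not swing.
- hook_gate (a joint): Brass sprung gate, 5 mm bar, closing the mouth (24 mm) between nose top (x = -13, z = 11 mm from the hook's bowl centre) and hinge cheeks (z = 35): hinge at x = -10, z = 39, lower end behind the nose. 0 = shut; to 0.75 rad pushed in (+x). At its end 2 N starts it, 4.5 N opens it fully; more nearer the hinge. Snaps shut over the eye's bar once that is 9 mm below the nose top.
- stand: Fixed stand of the hook; origin on the bench straight below hook, same axes. Foot 14 mm thick, 140 mm wide, x = +55 to +175 mm; 12 mm rod at x = +140 mm, 0.347 m tall; a level arm, 74 mm above hook and 11 mm thick, runs from the rod to x = -11 mm, give or take 15 (16 mm black end cap).
- flask_conical: Bystander: conical glass flask with pink contents, 100 mm wide, 146 mm tall; origin at the centre of its underside. Leave it.
- beaker_600: Bystander: glass beaker, 105 mm wide, 125 mm tall; origin at the centre of its underside. Leave it.
- dish_small: Bystander: flat round covered dish, 70 mm wide, 15 mm tall; origin at the centre of its underside. Leave it.
- tape: Bystander: roll of yellow tape lying flat, 70 mm wide, 20 mm tall; origin at the centre of its underside. Leave it.
- vial_a: Bystander: small capped glass vial, 27 mm wide, 61 mm tall; origin at the centre of its underside. Leave it.

How it is judged:
By the outcome, as a careful person would: the job done as asked, in the order asked, and still so for the second after the job is handed in, with the robot touching nothing.
It also fails if it takes over 72 s, if anything falls off the work surface, if the arm or the gripper's body presses on something with over 40 N, if the wrist force passes 120 N, or if a joint passes its speed limit or range.

## Working session

There is one attempt and no reset: what is moved stays moved. The work goes in short steps, Python scripts to look and compute and a tool call to move; the robot and the scene stay as the last step left them, time stands still between calls to the robot, and variables do not carry over. Pictures are saved under pics/ and viewed, and the job is handed in when it is done.

Besides the shell and the picture viewer there is one more tool, called after "Call:" as a command line: name --pt "numbers of a row" for each row, then --argument value for the rest. move_arm: Moves the arm, as the interface text tells. Its arguments: {"type":"object","properties":{"targets":{"type":"array"},"squeeze":{"type":"number"}},"required":["targets"]}

```bash
mkdir -p pics; python3 - <<'E'
from rig import bot, imaging
import cv2,numpy as np
np.set_printoptions(precision=3,suppress=True)
s=bot.sense(); print({k:np.array(v) for k,v in s.items()}, bot.pinch_z)
for n in ["scene","top"]:
    m=imaging.camera_model(n); print(n,m)
    p,d=imaging.camera(n); np.savez(f"{n}0.npz",p=p,d=d)
    cv2.imwrite(f"pics/{n}0.png",p[:,:,::-1])
E
```

```text
{'t': array(0.), 'q': array([-1.262,  0.354,  1.634, -0.   ,  1.155, -0.002]), 'joint_velocities': array([-0.001,  0.001, -0.001, -0.   , -0.   ,  0.   ]), 'joint_efforts': array([ -0.002, -60.525, -34.206,   0.   ,   0.009,   0.   ]), 'ee_pos': array([ 190.991, -594.622,  230.543]), 'tcp_rot': array([[-0.952, -0.   ,  0.306],
       [-0.306,  0.001, -0.952],
       [ 0.   , -1.   , -0.001]]), 'wrist_force': array([-0.507,  0.209, -0.04 ]), 'wrist_torque': array([0.101, 0.023, 0.014]), 'finger_gap': array(85.304)} 18.700000000000003
scene {'camera_matrix': array([[397.593,   0.   , 324.528],
       [  0.   , 397.593, 196.601],
       [  0.   ,   0.   ,   1.   ]]), 'position': array([-41.877, 618.017, 922.802]), 'rotation': array([[-0.777, -0.387,  0.496],
       [-0.629,  0.489, -0.605],
       [-0.008, -0.782, -0.623]])}
top {'camera_matrix': array([[402.229,   0.   , 312.27 ],
       [  0.   , 402.229, 196.258],
       [  0.   ,   0.   ,   1.   ]]), 'position': array([ 321.224, -126.222, 1407.601]), 'rotation': array([[ 0.003, -0.982,  0.187],
       [-1.   , -0.003,  0.003],
       [-0.002, -0.187, -0.982]])}
```

View pics/scene0.png

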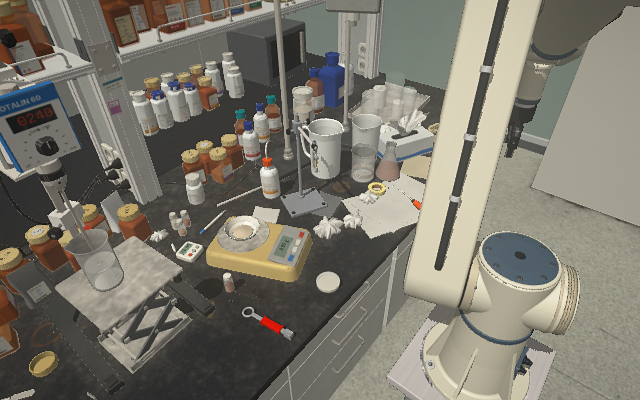

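View pics/top0.png

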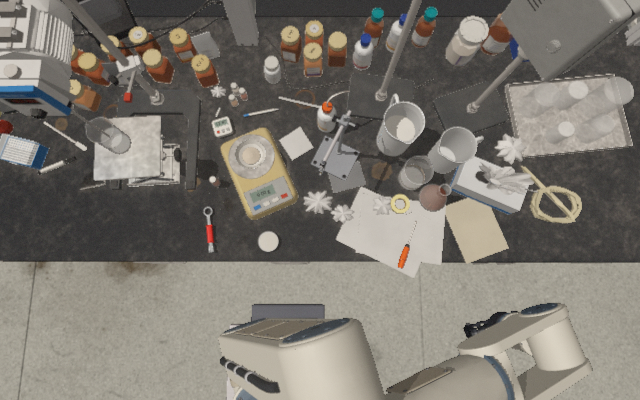

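The key (red grip) is at about (270,323) in the scene view and (210,230) in the top view. The stand's foot is at (303,202) in the scene view and (335,157) in the top view, and the hook hangs near (316,150) in the scene view. I'll zoom in and measure.

```bash
cat > h.py <<'E'
from rig import bot, imaging
import cv2,numpy as np
np.set_printoptions(precision=3,suppress=True)
def ray(n,u,v,m=None):
    m=m or imaging.camera_model(n); K=m["camera_matrix"]
    d=np.array(m["rotation"])@np.linalg.inv(K)@np.array([u,v,1.]); return np.array(m["position"]),d
def onz(n,u,v,z,m=None):
    o,d=ray(n,u,v,m); return o+d*(z-o[2])/d[2]
def proj(n,P,m=None):
    m=m or imaging.camera_model(n); c=np.array(m["rotation"]).T@(np.array(P,float)-m["position"]); q=m["camera_matrix"]@c; return q[:2]/q[2]
def two(n1,a,n2,b):
    o1,d1=ray(n1,*a);o2,d2=ray(n2,*b)
    t=np.linalg.lstsq(np.c_[d1,-d2],o2-o1,rcond=None)[0]
    p=o1+d1*t[0];q=o2+d2*t[1]; return (p+q)/2,np.linalg.norm(p-q)
E
python3 - <<'E'
from h import *
for n,box in [("top",(290,90,370,200)),("scene",(260,80,360,230)),("top",(180,190,240,270)),("scene",(220,290,310,350))]:
    z=np.load(n+"0.npz"); x0,y0,x1,y1=box
    c=z["p"][y0:y1,x0:x1,::-1]
    f=min(800/(x1-x0),600/(y1-y0)); f=int(f)
    cv2.imwrite(f"pics/{n}_crop_{x0}.png",cv2.resize(c,None,fx=f,fy=f,interpolation=cv2.INTER_CUBIC)); print(n,box,f)
    p=z["p"]; hsv=cv2.cvtColor(p,cv2.COLOR_RGB2HSV)
    red=(((hsv[...,0]<6)|(hsv[...,0]>174))&(hsv[...,1]>180)&(hsv[...,2]>120)).astype(np.uint8)
    k,l,st,ce=cv2.connectedComponentsWithStats(red)
    for i in range(1,k):
        if st[i,4]>25: print(n,st[i],ce[i],onz(n,*ce[i],8))
E
```

```text
top (290, 90, 370, 200) 5
top [125  93   5   8  37] [126.892  96.324] [964.066 569.074   8.   ]
top [206 225   7  17  64] [210.109 232.703] [457.189 233.323   8.   ]
scene (260, 80, 360, 230) 4
scene [260 316  23  19 186] [270.903 324.349] [456.503 238.008   8.   ]
top (180, 190, 240, 270) 7
top [125  93   5   8  37] [126.892  96.324] [964.066 569.074   8.   ]
top [206 225   7  17  64] [210.109 232.703] [457.189 233.323   8.   ]
scene (220, 290, 310, 350) 8
scene [260 316  23  19 186] [270.903 324.349] [456.503 238.008   8.   ]
```

View pics/top_crop_290.png

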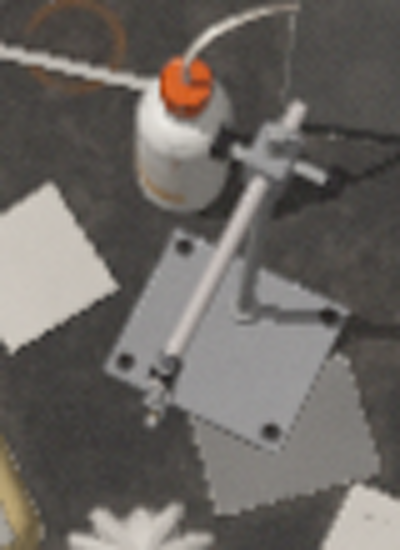

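View pics/scene_crop_260.png

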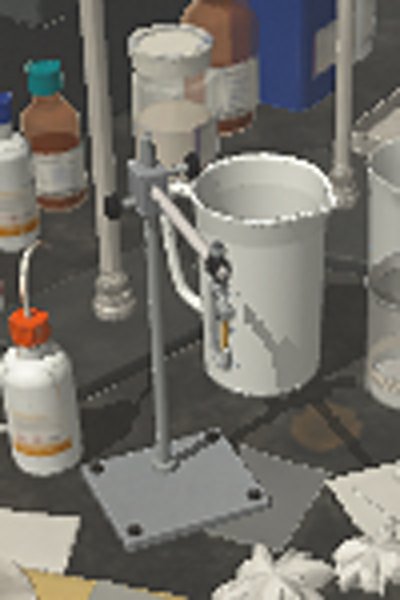

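View pics/scene_crop_220.png

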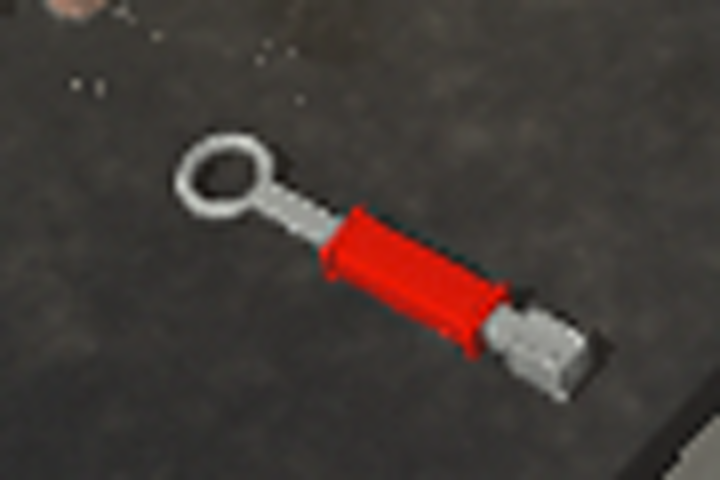

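```bash
python3 - <<'E'
from h import *
S=lambda u,v,b,f:((u+.5)/f-.5+b[0],(v+.5)/f-.5+b[1])
ts=lambda u,v:S(u,v,(290,90),5); ss=lambda u,v:S(u,v,(260,80),4); ks=lambda u,v:S(u,v,(220,290),8)
print("eye",onz("scene",*ks(225,175),8),"grip",onz("scene",*ks(418,278),16),"boxend top far mid",onz("scene",*ks(570,345),16))
C=[onz("top",*ts(*c),14) for c in [(178,230),(350,312),(280,450),(105,370)]]
print("foot top",np.array(C),np.mean(C,0))
C2=[onz("scene",*ss(*c),14) for c in [(84,470),(205,432),(270,496),(128,544)]]
print("foot scene",np.array(C2),np.mean(C2,0))
print("rod base",onz("top",*ts(245,312),14),onz("scene",*ss(167,463),14))
# arm end cap and lower hook
print("armend",two("top",ts(160,385),"scene",ss(218,262)))
print("hookbottom",two("top",ts(152,418),"scene",ss(225,365)))
print("rodtop",two("top",ts(290,108),"scene",ss(147,140)))
E
```

```text
eye [534.253 248.937   8.   ] grip [450.368 239.767  16.   ] boxend top far mid [394.914 226.788  16.   ]
foot top [[ 810.675 -168.37    14.   ]
 [ 749.1   -292.082   14.   ]
 [ 646.97  -240.441   14.   ]
 [ 705.421 -115.798   14.   ]] [ 728.042 -204.173   14.   ]
foot scene [[ 804.666 -161.032   14.   ]
 [ 755.085 -273.643   14.   ]
 [ 647.808 -237.807   14.   ]
 [ 703.328 -110.52    14.   ]] [ 727.722 -195.751   14.   ]
rod base [ 748.896 -216.467   14.   ] [ 751.894 -216.062   14.   ]
armend (array([ 618.199, -147.055,  310.575]), np.float64(7.3281941007076385))
hookbottom (array([ 618.343, -146.192,  219.76 ]), np.float64(0.6118076086726758))
rodtop (array([ 767.244, -224.454,  333.772]), np.float64(8.162293056514308))
```

```bash
python3 - <<'E'
from h import *
for n,box,f in [("scene",(305,130,335,180),12),("top",(305,155,340,185),20)]:
    z=np.load(n+"0.npz"); x0,y0,x1,y1=box
    cv2.imwrite(f"pics/{n}_z.png",cv2.resize(z["p"][y0:y1,x0:x1,::-1],None,fx=f,fy=f,interpolation=cv2.INTER_NEAREST))
E
```

```text
(no output)
```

View pics/scene_z.png

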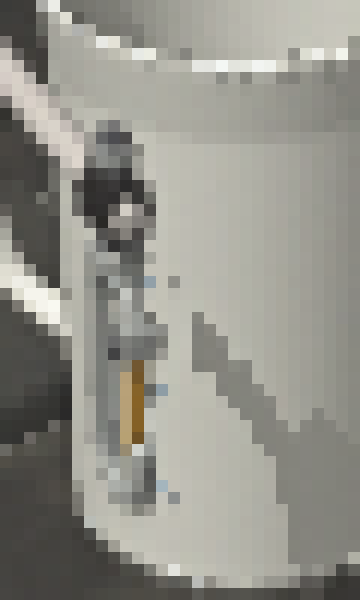

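View pics/top_z.png

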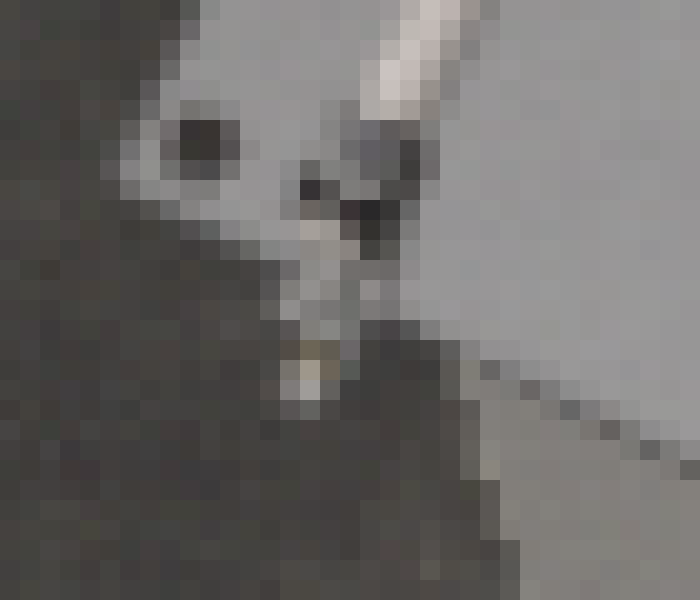

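```bash
cat >> h.py <<'E'
def go(P,R=None):
    from scipy.spatial.transform import Rotation as Ro
    s=bot.sense(); R0=np.array(s["tcp_rot"]); p=np.array(s["ee_pos"])
    out=R0.T@(np.array(P)-p)
    rv=np.zeros(3)
    if R is not None: rv=np.degrees(Ro.from_matrix(R0.T@R).as_rotvec())
    print("t",s["t"],"shift",out,"turn",rv)
def Rkey(yaw):
    y=np.radians(yaw); x=np.array([np.cos(y),np.sin(y),0]); z=np.array([-np.sin(y),np.cos(y),0])
    return np.c_[x,[0,0,-1],z]
def save(n,f,box=None,k=1):
    p,d=imaging.camera(n); np.savez(f+".npz",p=p,d=d)
    c=p[:,:,::-1]
    if box: c=c[box[1]:box[3],box[0]:box[2]]
    cv2.imwrite(f"pics/{f}.png",cv2.resize(c,None,fx=k,fy=k,interpolation=cv2.INTER_CUBIC)); return p,d
E
python3 - <<'E'
from h import *
m=imaging.camera_model("wrist"); s=bot.sense(); R=np.array(s["tcp_rot"])
print(R.T@(m["position"]-np.array(s["ee_pos"])), R.T@m["rotation"], m["camera_matrix"])
for n,u,v in [("top",267.5,240.5),("top",208,212)]: print(onz(n,u,v,15))
# beaker, flask heights
print(onz("top",401,118,125),onz("top",416,172,125))
E
```

```text
[ -71.827 -142.847   -0.172] [[ 0.001  0.959  0.282]
 [ 0.001 -0.282  0.959]
 [ 1.    -0.    -0.001]] [[313.063   0.    315.714]
 [  0.    313.063 198.678]
 [  0.      0.      1.   ]]
[430.2    31.875  15.   ]
[528.992 242.603  15.   ]
[ 834.494 -420.523  125.   ] [ 647.276 -462.637  125.   ]
```

Call:
move_arm --pt "-33 0 -48 0 -10 0 1" --pt "-66 0 -96 0 -20 0 1" --pt "-100 0 -143 0 -30 0 1" --pt "-133 0 -191 0 -40 0 1" --pt "-167 0 -239 0 -50 0 1"

```text
t: 0.72
ee_pos: [277.1, -314.6, 231.1]
tcp_rot: [[-0.373, 0.0, 0.928], [-0.928, 0.0, -0.373], [-0.0, -1.0, 0.0]]
wrist_force: [1.4, -0.4, 0.4]
finger_gap: 85.4
```

```bash
python3 - <<'E'
from h import *
go([445,238,180],Rkey(8))
E
```

```text
t 0.725 shift [-575.347   51.243  -50.342] turn [  -0.012 -119.899   -0.005]
```

Call:
move_arm --pt "-57 0 -5 0 -10 0 1" --pt "-115 0 -10 0 -20 0 1" --pt "-172 0 -15 0 -30 0 1" --pt "-230 0 -20 0 -40 0 1" --pt "-287 0 -25 0 -50 0 1"

```text
t: 1.35
ee_pos: [362.5, -39.4, 231.4]
tcp_rot: [[0.471, 0.001, 0.882], [-0.882, -0.0, 0.471], [0.0, -1.0, 0.001]]
wrist_force: [1.7, -0.9, 0.7]
finger_gap: 85.4
```

```bash
python3 - <<'E'
from h import *
go([445,238,180],Rkey(8))
E
```

```text
t 1.35 shift [-205.765   51.458  203.557] turn [ -0.013 -69.871   0.044]
```

Call:
move_arm --pt "-41 10 40 0 -10 0 1" --pt "-82 20 81 0 -20 0 1" --pt "-123 30 122 0 -30 0 1" --pt "-164 40 162 0 -40 0 1" --pt "-206 51 204 0 -50 0 1"

```text
t: 1.98
ee_pos: [446.7, 238.1, 179.8]
tcp_rot: [[0.979, 0.0, 0.205], [-0.205, -0.0, 0.979], [0.0, -1.0, -0.0]]
wrist_force: [1.0, -0.5, 0.5]
finger_gap: 85.2
```

Call:
move_arm --pt "0 0 0 0 -10 0 1" --pt "0 0 0 0 -20 0 1" --pt "0 0 0 0 -20 0 1" --pt "0 0 0 0 -20 0 1" --pt "0 0 0 0 -20 0 1"

```text
t: 2.6
ee_pos: [446.7, 235.9, 180.4]
tcp_rot: [[0.991, 0.0, -0.133], [0.133, 0.0, 0.991], [0.0, -1.0, 0.0]]
wrist_force: [-0.0, -0.4, -0.1]
finger_gap: 85.7
```

```bash
python3 - <<'E'
from h import *
s=bot.sense(); print(s["ee_pos"],s["wrist_force"],s["q"])
m=imaging.camera_model("wrist"); p,d=save("wrist","w1")
import pickle; pickle.dump(m,open("w1.pkl","wb"))
hsv=cv2.cvtColor(p,cv2.COLOR_RGB2HSV)
red=(((hsv[...,0]<6)|(hsv[...,0]>174))&(hsv[...,1]>180)&(hsv[...,2]>100)).astype(np.uint8)
k,l,st,ce=cv2.connectedComponentsWithStats(red)
for i in range(1,k):
    if st[i,4]>100:
        c=np.argwhere(l==i)[:,::-1].astype(np.float32); r=cv2.minAreaRect(c); print(st[i],ce[i],r)
        print(onz("wrist",*r[0],16,m))
E
```

```text
[446.709 235.939 180.395] [-0.008 -0.441 -0.057] [ 0.483  0.227  1.936  0.     0.978 -1.221]
```

View pics/w1.png

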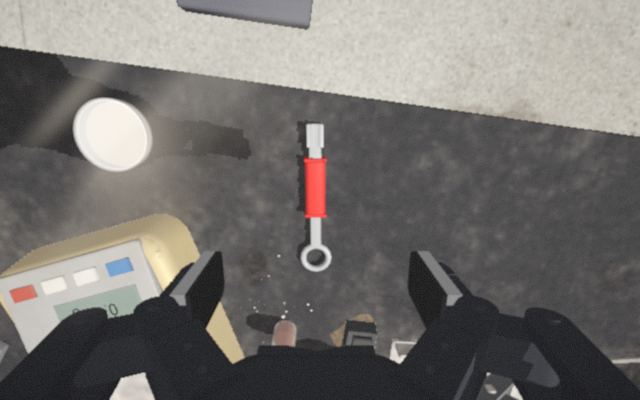

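The key lies along image columns 306–326: grip centre at (316,187), eye at (316,258), box end at (315,125).

```bash
python3 - <<'E'
from h import *
import pickle
m=pickle.load(open("w1.pkl","rb")); p=np.load("w1.npz")["p"]; print(p[187,316])
q=p.astype(int); red=((q[...,0]>120)&(q[...,0]>2*q[...,1])&(q[...,0]>2*q[...,2])).astype(np.uint8)
red[:,:260]=0;red[:,380:]=0
c=np.argwhere(red)[:,::-1].astype(np.float32); r=cv2.minAreaRect(c); print(r, c.min(0),c.max(0))
u,v=r[0]
print("grip",onz("wrist",u,v,14,m))
g=cv2.cvtColor(p,cv2.COLOR_RGB2GRAY)
# eye: bright pixels in box
e=(g[236:276,290:345]>110).astype(np.uint8)
cs,_=cv2.findContours(e,cv2.RETR_CCOMP,cv2.CHAIN_APPROX_NONE)
for k in cs:
    if len(k)>15: print(len(k),cv2.minEnclosingCircle(k),onz("wrist",*(np.array(cv2.minEnclosingCircle(k)[0])+[290,236]),8,m))
a=onz("wrist",u,r[0][1],14,m)
be=(g[115:150,295:335]>110); ys,xs=np.nonzero(be); print("box",xs.mean()+295,ys.mean()+115,ys.min()+115,onz("wrist",xs.mean()+295,ys.mean()+115,14,m))
E
```

```text
[255  96  90]
((315.4649658203125, 187.001220703125), (61.43586730957031, 23.020917892456055), 87.99044799804688) [303. 156.] [326. 218.]
grip [453.543 236.995  14.   ]
98 ((25.80769157409668, 17.269229888916016), 18.219749450683594) [529.917 247.585   8.   ]
51 ((25.950000762939453, 21.5), 10.062531471252441) [535.013 248.428   8.   ]
box 314.49798387096774 135.7883064516129 123 [402.791 229.264  14.   ]
```

```bash
python3 - <<'E'
from h import *
go([443.6,235.6,3],Rkey(8))
E
```

```text
t 2.65 shift [ -3.139 177.369   0.07 ] turn [-0.004 -0.311  0.008]
```

Call:
move_arm --pt "-3 50 0 0 -0.3 0 0.6" --pt "-3 100 0 0 -0.3 0 0.6" --pt "-3 140 0 0 -0.3 0 0.6" --pt "-3 165 0 0 -0.3 0 0.6" --pt "-3 177 0 0 -0.3 0 0.6"

```text
t: 3.28
ee_pos: [443.1, 235.3, 2.0]
tcp_rot: [[0.99, -0.002, -0.14], [0.14, -0.001, 0.99], [-0.002, -1.0, -0.001]]
wrist_force: [-0.3, -0.2, -0.2]
finger_gap: 51.9
```

```bash
python3 - <<'E'
from h import *
s=bot.sense(); print(s["ee_pos"],s["wrist_force"],s["finger_gap"])
p,d=save("wrist","w2")
E
```

```text
[443.106 235.279   2.049] [-0.254 -0.196 -0.198] 51.856570826873735
```

View pics/w2.png

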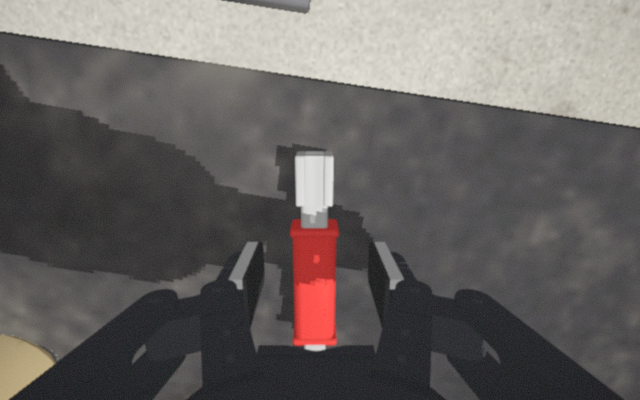

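The grip (316,285) is centred between the pads. I'll close the gripper.

Call:
move_arm --pt "0 0 0 0 0 0 0.3" --pt "0 0 0 0 0 0 0.1" --pt "0 0 0 0 0 0 0.1" --pt "0 0 0 0 0 0 0.1" --pt "0 0 0 0 0 0 0.1" --squeeze 70

```text
t: 3.95
ee_pos: [444.5, 236.1, 4.6]
tcp_rot: [[0.99, 0.002, -0.141], [0.141, 0.001, 0.99], [0.002, -1.0, 0.001]]
wrist_force: [-1.3, 0.0, 6.8]
finger_gap: 17.9
```

Call:
move_arm --pt "0 -20 0 0 0 0 0.1" --pt "0 -70 0 0 0 0 0.1" --pt "0 -130 0 0 0 0 0.1" --pt "0 -190 0 0 0 0 0.1" --pt "0 -220 0 0 0 0 0.1"

```text
t: 4.58
ee_pos: [444.7, 236.3, 227.5]
tcp_rot: [[0.99, 0.005, -0.141], [0.141, 0.003, 0.99], [0.005, -1.0, 0.002]]
wrist_force: [0.9, 0.3, -1.9]
finger_gap: 17.9
```

```bash
python3 - <<'E'
from h import *
s=bot.sense(); print(s["ee_pos"],s["wrist_force"],s["finger_gap"])
p,d=save("wrist","w3"); p,d=save("scene","s3",(140,180,340,330),4)
go([443.6,235.6,3],Rkey(8))
E
```

```text
[444.717 236.296 227.541] [ 0.906  0.254 -1.858] 17.925203237135968
t 4.675 shift [ -3.808 224.657  -1.44 ] turn [-0.153  0.105  0.426]
```

View pics/w3.png

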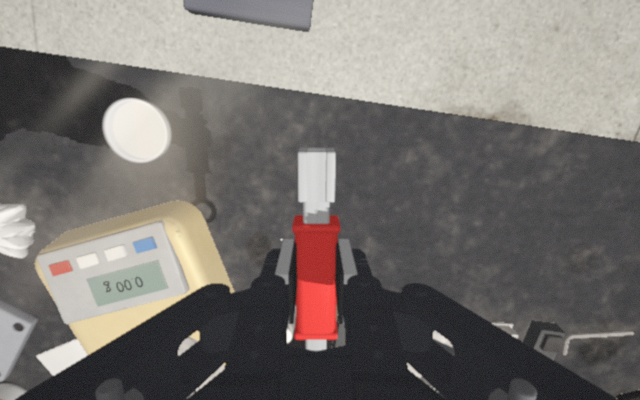

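View pics/s3.png

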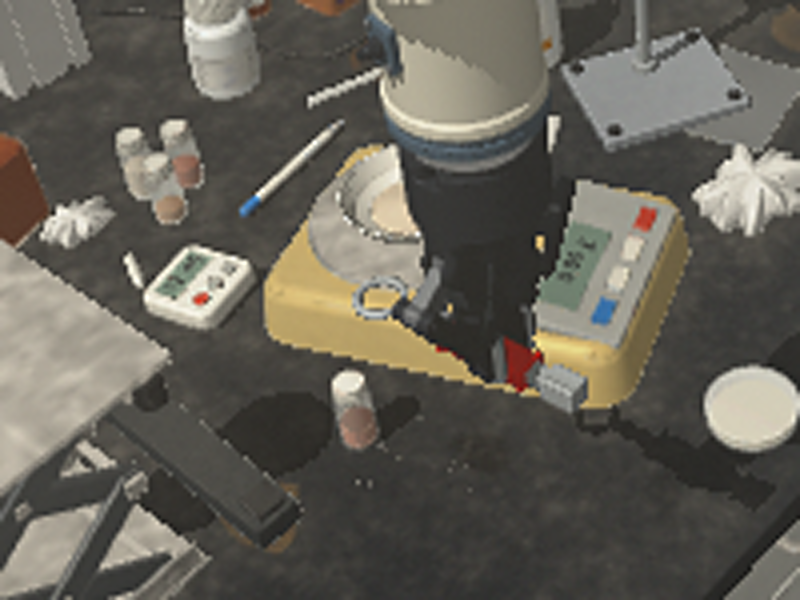

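```bash
cat >> h.py <<'E'
from scipy.spatial.transform import Rotation as Ro
def Rk(yaw,pitch): return Rkey(yaw)@Ro.from_euler("z",pitch,degrees=True).as_matrix()
E
python3 - <<'E'
from h import *
go([493,-86,375],Rk(-26.7,-45))
u,v=380/4+140-.4,297/4+180-.4
for z in [225,230,235]: 
    P=onz("scene",u,v,z); s=bot.sense(); print(z, np.array(s["tcp_rot"]).T@(P-s["ee_pos"]))
E
```

```text
t 4.675 shift [   2.529 -148.169 -325.803] turn [-13.916  32.853 -43.213]
225 [97.794  3.397 -5.18 ]
230 [94.058 -1.623 -1.932]
235 [90.321 -6.642  1.315]
```

Call:
move_arm --pt "0 -25 -55 -2.3 5.5 -7.2 0.1" --pt "1 -50 -109 -4.6 11 -14.4 0.1" --pt "1 -74 -163 -7 16.5 -21.6 0.1" --pt "2 -99 -217 -9.3 22 -28.8 0.1" --pt "2 -124 -272 -11.6 27.4 -36 0.1"

```text
t: 5.3
ee_pos: [483.3, -34.7, 347.3]
tcp_rot: [[0.747, 0.558, 0.361], [-0.265, -0.249, 0.932], [0.609, -0.792, -0.038]]
wrist_force: [0.6, -1.0, -2.1]
finger_gap: 18.1
```

```bash
python3 - <<'E'
from h import *
go([493,-86,375],Rk(-26.7,-45))
E
```

```text
t 5.3 shift [ 37.765  -3.782 -45.338] turn [-2.002  5.574 -7.307]
```

Call:
move_arm --pt "37 -3 -45 -2 5.5 -7.3 0.1" --pt "37 -3 -45 -2 5.5 -7.3 0.1" --pt "37 -3 -45 -2 5.5 -7.3 0.1" --pt "37 -3 -45 -2 5.5 -7.3 0.1" --pt "37 -3 -45 -2 5.5 -7.3 0.1"

```text
t: 5.92
ee_pos: [494.1, -83.5, 373.3]
tcp_rot: [[0.637, 0.629, 0.445], [-0.315, -0.315, 0.895], [0.704, -0.71, -0.002]]
wrist_force: [-0.1, 0.1, -1.8]
finger_gap: 18.0
```

```bash
python3 - <<'E'
from h import *
import pickle
s=bot.sense(); print(s["ee_pos"],s["wrist_force"])
m=imaging.camera_model("wrist"); pickle.dump(m,open("w4.pkl","wb")); save("wrist","w4")
go([493,-86,375],Rk(-26.7,-45))
print(proj("wrist",[625,-153,222],m))
E
```

```text
[494.102 -83.477 373.307] [-0.059  0.089 -1.773]
t 5.975 shift [ 1.163 -1.062 -2.66 ] turn [-0.081  0.262 -0.249]
[312.428 170.483]
```

View pics/w4.png

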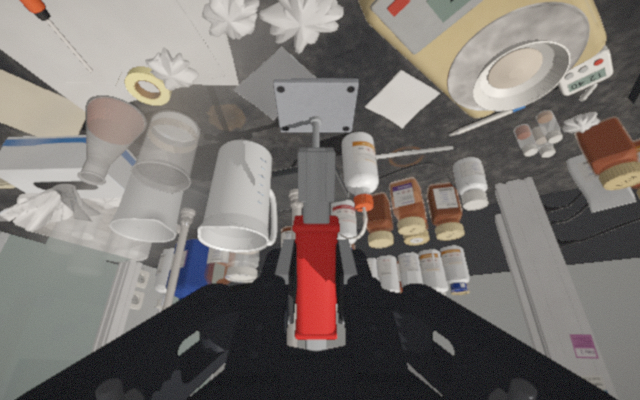

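The key's box end (316,185) hides the hook in this view. The foot is at (316,105), nearly square to the image. I'll pitch up more and raise the tool.

Call:
move_arm --pt "14 -14 0 0 0 -7.5 0.1" --pt "28 -28 -2 0 0 -15 0.1" --pt "28 -28 -2 0 0 -15 0.1" --pt "28 -28 -2 0 0 -15 0.1" --pt "28 -28 -2 0 0 -15 0.1"

```text
t: 6.6
ee_pos: [493.5, -86.1, 413.3]
tcp_rot: [[0.452, 0.772, 0.447], [-0.224, -0.387, 0.894], [0.863, -0.505, -0.002]]
wrist_force: [0.8, 0.5, -1.4]
finger_gap: 18.0
```

```bash
python3 - <<'E'
from h import *
import pickle
s=bot.sense(); print(s["ee_pos"],s["wrist_force"])
m=imaging.camera_model("wrist"); pickle.dump(m,open("w5.pkl","wb")); save("wrist","w5")
c=np.load("w5.npz")["p"][50:170,250:390,::-1]; cv2.imwrite("pics/w5c.png",cv2.resize(c,None,fx=5,fy=5,interpolation=cv2.INTER_CUBIC))
print(proj("wrist",[625,-153,222],m))
E
```

```text
[493.51  -86.095 413.318] [ 0.775  0.547 -1.444]
[314.883  88.693]
```

View pics/w5c.png

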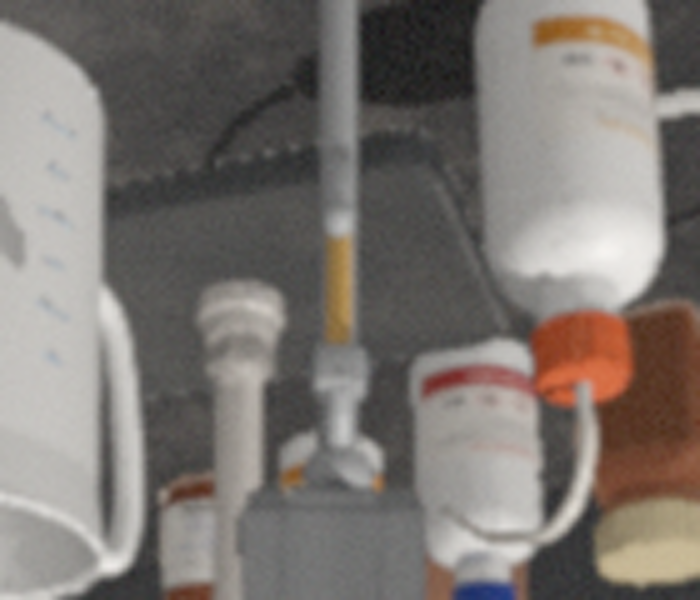

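The hook is visible upside-down in full-image pixels: brass gate from (318,97) at the nose to (317.5,119) at the cheeks, bowl bottom near (317.5,79). I'll triangulate this with the scene view.

```bash
python3 - <<'E'
from h import *
import pickle
m=pickle.load(open("w5.pkl","rb"))
S=lambda u,v,b,f:((u+.5)/f-.5+b[0],(v+.5)/f-.5+b[1])
w=lambda u,v:S(u,v,(250,50),5); s=lambda u,v:S(u,v,(305,130),12)
def tw(a,b):
    o1,d1=ray("wrist",*a,m);o2,d2=ray("scene",*b)
    t=np.linalg.lstsq(np.c_[d1,-d2],o2-o1,rcond=None)[0]; p=o1+d1*t[0];q=o2+d2*t[1]; return (p+q)/2,np.linalg.norm(p-q)
for n,a,b in [("nose",(340,236),(133,447)),("cheek",(340,347),(133,359)),("bottom",(340,150),(133,510))]:
    P,e=tw(w(*a),s(*b)); print(n,P,e)
x=np.array([np.cos(np.radians(-26.7)),np.sin(np.radians(-26.7)),0]); y=np.array([-x[1],x[0],0])
# intersect wrist rays with plane through rod: find lateral value
o,d=ray("wrist",*w(340,290),m); print("lateral of ray at dist", [(float((o+d*t)@y),float((o+d*t)@x)) for t in (320,350,380)])
p=np.load("w5.npz")["p"]
# foot corners?
from rig import imaging
c=cv2.imread("pics/w5.png")[0:130,250:390]; cv2.imwrite("pics/w5d.png",cv2.resize(c,None,fx=4.5,fy=4.5,interpolation=cv2.INTER_CUBIC))
E
```

```text
nose [ 618.491 -146.155  236.264] 2.3310877737074174
cheek [ 616.861 -145.332  263.717] 1.7318956281673312
bottom [ 619.925 -147.057  214.837] 1.1768518444980958
lateral of ray at dist [(146.98104899882944, 608.3731623369225), (147.19768431632318, 635.3798426601255), (147.4143196338169, 662.3865229833286)]
```

View pics/w5d.png

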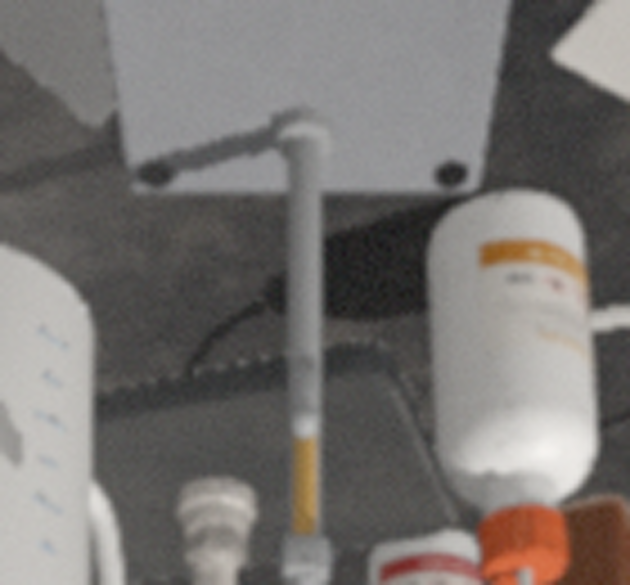

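```bash
cat >> h.py <<'E'
YAW=-26.7
HX=np.array([np.cos(np.radians(YAW)),np.sin(np.radians(YAW)),0]); HY=np.array([-HX[1],HX[0],0])
def W(x,y,z): return HX*x+HY*y+np.array([0,0,z])   # stand-aligned coords -> world
def H(P): P=np.array(P); return np.array([P@HX,P@HY,P[2]])
E
python3 - <<'E'
from h import *
print(H(bot.sense()["ee_pos"]))
go(W(460,147.1,245.5),Rk(YAW,0))
E
```

```text
[479.593 144.737 413.375]
t 6.65 shift [-154.836   67.75     2.684] turn [ 0.017  0.169 59.713]
```

Call:
move_arm --pt "-31 14 1 0 0 10 0.1" --pt "-62 27 1 0 0 20 0.1" --pt "-93 41 2 0 0 30 0.1" --pt "-124 54 3 0 0 40 0.1" --pt "-155 68 3 0 0 50 0.1"

```text
t: 7.28
ee_pos: [478.2, -74.8, 245.4]
tcp_rot: [[0.881, 0.157, 0.446], [-0.439, -0.076, 0.895], [0.175, -0.985, 0.002]]
wrist_force: [0.1, -0.9, -0.9]
finger_gap: 17.9
```

```bash
python3 - <<'E'
from h import *
print(H(bot.sense()["ee_pos"]))
go(W(487,147.1,245.5),Rk(YAW,0))
E
```

```text
[460.837 148.099 245.353]
t 7.275 shift [25.782  4.426 -1.095] turn [-0.118  0.201 10.067]
```

Call:
move_arm --pt "12 2 -1 0 0.2 10 0.1" --pt "26 4.5 -1 0 0.2 10 0.1" --pt "26 4.5 -1 0 0.2 10 0.1" --pt "26 4.5 -1 0 0.2 10 0.1" --pt "26 4.5 -1 0 0.2 10 0.1"

```text
t: 7.9
ee_pos: [499.5, -87.1, 246.0]
tcp_rot: [[0.894, 0.006, 0.449], [-0.449, -0.004, 0.894], [0.007, -1.0, -0.001]]
wrist_force: [-0.2, -0.7, -1.4]
finger_gap: 18.2
```

```bash
python3 - <<'E'
from h import *
s=bot.sense();print(H(s["ee_pos"]),H(s["wrist_force"]),s["tcp_rot"])
save("scene","s6",(290,110,350,170),10)
save("top","t6",(290,150,350,200),10)
s=bot.sense();print(H(s["wrist_force"]))
E
```

```text
[485.417 146.627 246.009] [ 0.152 -0.746 -1.415] [[ 0.894  0.006  0.449]
 [-0.449 -0.004  0.894]
 [ 0.007 -1.    -0.001]]
[-0.038 -0.546 -1.512]
```

View pics/s6.png

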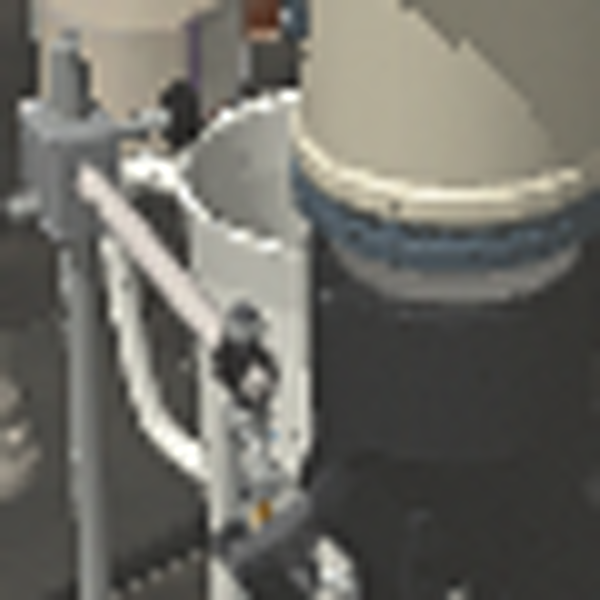

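View pics/t6.png

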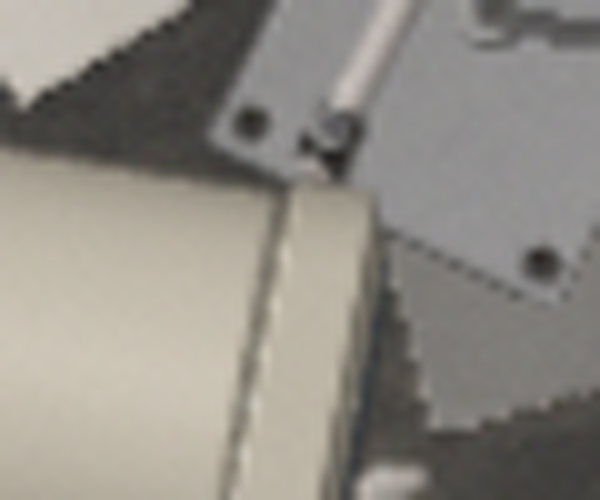

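```bash
python3 - <<'E'
from h import *
c=np.load("s6.npz")["p"][145:185,300:345,::-1]; c=cv2.convertScaleAbs(c,alpha=1.6)
cv2.imwrite("pics/s6b.png",cv2.resize(c,None,fx=14,fy=14,interpolation=cv2.INTER_NEAREST))
s=bot.sense(); R=np.array(s["tcp_rot"]);P=np.array(s["ee_pos"])
f=lambda P:(proj("scene",P)-[300,145]+.5)*14
for n,t in [("farbar",(105.3,-3.5,0)),("eye",(91.3,-3.5,0)),("L",(91.3,-3.5,14)),("R",(91.3,-3.5,-14)),("near",(77.3,-3.5,0))]: print(n,f(P+R@np.array(t)),H(P+R@np.array(t)))
for zh in (225,228,231):
  for x in (-13,): print(zh,"nose",f(W(633-13,147,zh+11)),"cheek",f(W(633-13,147,zh+35)))
E
```

```text
farbar [277.168 316.538] [591.072 146.704 250.299]
eye [303.783 350.794] [577.073 146.699 250.199]
L [243.187 366.841] [577.068 160.699 250.181]
R [363.925 334.867] [577.077 132.699 250.217]
near [330.85  385.632] [563.073 146.694 250.098]
225 nose [223.816 303.209] cheek [221.377 211.165]
228 nose [223.515 291.827] cheek [221.067 199.499]
231 nose [223.212 280.411] cheek [220.757 187.796]
```

View pics/s6b.png

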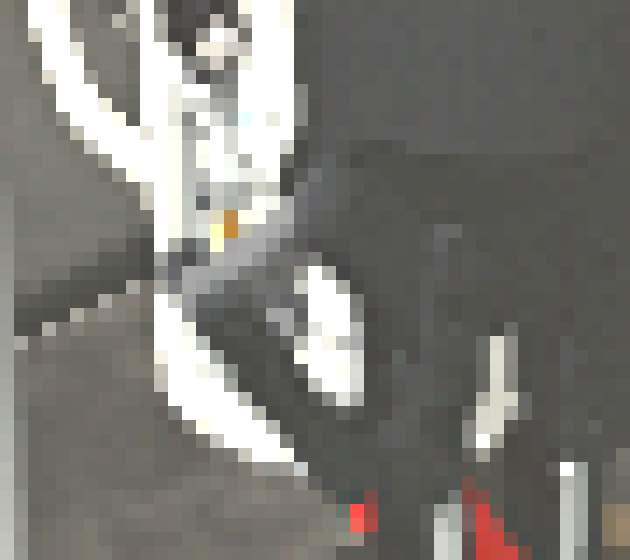

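```bash
python3 - <<'E'
from h import *
z=np.load("s6.npz");c=z["p"][110:210,280:410,::-1]
c=(255*(c/255.)**0.6).astype(np.uint8)
cv2.imwrite("pics/s6c.png",cv2.resize(c,None,fx=6,fy=6,interpolation=cv2.INTER_CUBIC))
print(z["d"][150:186:2,305:340:3].astype(int))
E
```

```text
[[1595 1701 1515 1188 1479 1485 1012 1004  995  994  995  996]
 [1603 1678 1517 1186 1491 1481 1014 1005  999  997  996  997]
 [1603 1606 1529 1501 1502 1493 1020 1011 1005 1002 1002 1004]
 [1662 1605 1538 1515 1189 1036 1023 1026 1024 1005 1003 1010]
 [1646 1648 1546 1192 1193 1044 1024 1025 1033 1034 1040 1045]
 [1640 1638 1549 1222 1511 1039 1027 1029 1035 1033 1043 1051]
 [1619 1626 1557 1046 1032 1035 1029 1034 1036 1033 1033 1052]
 [1614 1637 1045 1038 1035 1038 1521 1037 1045 1034 1037 1058]
 [1618 1635 1568 1030 1025 1041 1525 1044 1048 1038 1059 1057]
 [1629 1625 1578 1027 1030 1036 1188 1072 1052 1049 1057 1078]
 [1622 1617 1588 1232 1034 1039 1539 1077 1061 1053 1549 1093]
 [1604 1610 1607 1566 1040 1044 1163 1079 1056 1056 1567 1093]
 [1592 1598 1602 1577 1568 1045 1052 1074 1060 1066 1564 1094]
 [1589 1578 1583 1587 1572 1053 1054 1070 1068 1075 1577 1097]
 [1578 1573 1578 1576 1573 1570 1061 1068 1070 1071 1571 1096]
 [1559 1565 1562 1560 1561 1561 1065 1096 1075 1082 1562 1097]
 [1552 1555 1552 1557 1554 1556 1556 1098 1081 1085 1121 1101]
 [1535 1539 1541 1543 1543 1544 1547 1103 1092 1088 1113 1107]]
```

View pics/s6c.png

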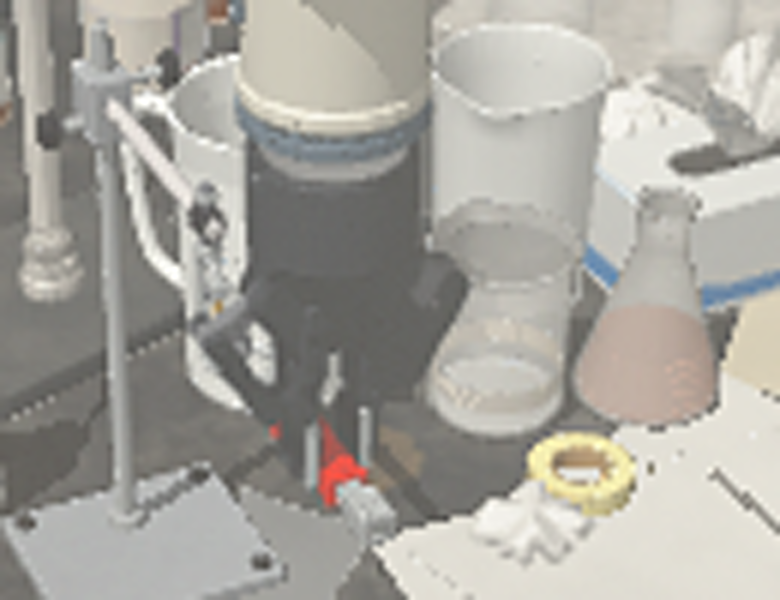

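The scene view is blocked by the gripper linkage (link at full-image pixel (313,164)), so I'll go by touch in small steps and watch the force.

Call:
move_arm --pt "5 0 0 0 0 0 0.1" --pt "10 0 0 0 0 0 0.1" --pt "13 0 0 0 0 0 0.1" --pt "15 0 0 0 0 0 0.1" --pt "15 0 0 0 0 0 0.1"

```text
t: 8.62
ee_pos: [513.9, -94.6, 245.5]
tcp_rot: [[0.893, 0.004, 0.45], [-0.45, -0.004, 0.893], [0.006, -1.0, -0.002]]
wrist_force: [0.7, 0.2, -1.7]
finger_gap: 18.2
```

Call:
move_arm --pt "1 0 0 0 0 0 0.1" --pt "2 0 0 0 0 0 0.1" --pt "3 0 0 0 0 0 0.1" --pt "4 0 0 0 0 0 0.1" --pt "4 0 0 0 0 0 0.1"

```text
t: 9.25
ee_pos: [517.4, -96.3, 245.6]
tcp_rot: [[0.893, 0.005, 0.45], [-0.45, -0.004, 0.893], [0.006, -1.0, -0.002]]
wrist_force: [-0.2, -0.6, -0.8]
finger_gap: 18.0
```

```bash
cat > st.py <<'E'
from h import *
s=bot.sense();R=np.array(s["tcp_rot"]);P=np.array(s["ee_pos"])
print("t",s["t"],"tcp",H(P),"bar",H(P+R@np.array([105.3,-3.5,0])),"F",H(s["wrist_force"]),"T",H(s["wrist_torque"]),s["finger_gap"],"x_z",R[2,0])
E
python3 st.py
```

```text
t 9.25 tcp [505.523 146.448 245.636] bar [610.8   146.407 249.758] F [ 0.131 -0.645 -0.802] T [ 0.005  0.027 -0.016] 17.95960424990034 x_z 0.005906779603378583
```

Call:
move_arm --pt "1 0 0 0 0 0 0.1" --pt "2 0 0 0 0 0 0.1" --pt "3 0 0 0 0 0 0.1" --pt "3 0 0 0 0 0 0.1" --pt "3 0 0 0 0 0 0.1"

```text
t: 9.88
ee_pos: [519.8, -97.6, 245.5]
tcp_rot: [[0.893, 0.004, 0.45], [-0.45, -0.004, 0.893], [0.005, -1.0, -0.002]]
wrist_force: [-3.1, 2.7, -1.0]
finger_gap: 17.8
```

Call:
move_arm --pt "1 0 0 0 0 0 0.1" --pt "2 0 0 0 0 0 0.1" --pt "2 0 0 0 0 0 0.1" --pt "2 0 0 0 0 0 0.1" --pt "2 0 0 0 0 0 0.1"

```text
t: 10.5
ee_pos: [521.8, -98.6, 245.7]
tcp_rot: [[0.893, 0.005, 0.45], [-0.45, -0.004, 0.893], [0.006, -1.0, -0.002]]
wrist_force: [-3.9, 1.5, -0.8]
finger_gap: 18.2
```

```bash
python3 st.py
```

```text
t 10.5 tcp [510.449 146.401 245.672] bar [615.726 146.356 249.791] F [-4.135 -0.36  -0.823] T [0.005 0.647 0.016] 18.239837792294587 x_z 0.005879412673495694
```

Soft contact at about 4 N is the gate. I'll keep pushing.

Call:
move_arm --pt "1 0 0 0 0 0 0.1" --pt "2 0 0 0 0 0 0.1" --pt "3 0 0 0 0 0 0.1" --pt "3 0 0 0 0 0 0.1" --pt "3 0 0 0 0 0 0.1"

```text
t: 11.12
ee_pos: [524.4, -99.9, 245.6]
tcp_rot: [[0.893, 0.004, 0.45], [-0.45, -0.004, 0.893], [0.006, -1.0, -0.002]]
wrist_force: [-4.7, 1.6, -1.2]
finger_gap: 17.9
```

Call:
move_arm --pt "1 0 0 0 0 0 0.1" --pt "2 0 0 0 0 0 0.1" --pt "3 0 0 0 0 0 0.1" --pt "3 0 0 0 0 0 0.1" --pt "3 0 0 0 0 0 0.1"

```text
t: 11.75
ee_pos: [526.9, -101.2, 245.5]
tcp_rot: [[0.893, 0.004, 0.45], [-0.45, -0.004, 0.893], [0.005, -1.0, -0.002]]
wrist_force: [-5.2, 1.1, -2.1]
finger_gap: 17.8
```

```bash
python3 st.py
```

```text
t 11.75 tcp [516.164 146.328 245.529] bar [621.445 146.281 249.576] F [-5.167 -1.382 -2.118] T [-0.091  0.885 -0.065] 17.844312954228645 x_z 0.005191093237997131
```

Call:
move_arm --pt "1 0 0 0 0 0 0.1" --pt "2 0 0 0 0 0 0.1" --pt "3 0 0 0 0 0 0.1" --pt "3 0 0 0 0 0 0.1" --pt "3 0 0 0 0 0 0.1"

```text
t: 12.38
ee_pos: [529.5, -102.6, 245.4]
tcp_rot: [[0.893, 0.004, 0.45], [-0.45, -0.004, 0.893], [0.005, -1.0, -0.002]]
wrist_force: [-5.5, 1.4, -3.1]
finger_gap: 17.7
```

Call:
move_arm --pt "1 0 0 0 0 0 0.1" --pt "2 0 0 0 0 0 0.1" --pt "2.5 0 0 0 0 0 0.1" --pt "2.5 0 0 0 0 0 0.1" --pt "2.5 0 0 0 0 0 0.1"

```text
t: 13.0
ee_pos: [531.7, -103.7, 245.5]
tcp_rot: [[0.893, 0.004, 0.45], [-0.45, -0.004, 0.893], [0.005, -1.0, -0.002]]
wrist_force: [-4.9, 1.2, -2.1]
finger_gap: 17.5
```

```bash
python3 st.py
```

```text
t 13.0 tcp [521.558 146.29  245.452] bar [626.839 146.245 249.47 ] F [-4.953 -1.111 -2.137] T [-0.132  1.084 -0.186] 17.489165470774836 x_z 0.004926824801484537
```

Call:
move_arm --pt "0 1 0 0 0 0 0.1" --pt "0 3 0 0 0 0 0.1" --pt "0 5 0 0 0 0 0.1" --pt "0 6 0 0 0 0 0.1" --pt "0 6 0 0 0 0 0.1"

```text
t: 13.62
ee_pos: [532.2, -103.8, 239.7]
tcp_rot: [[0.893, 0.005, 0.45], [-0.45, -0.004, 0.893], [0.006, -1.0, -0.002]]
wrist_force: [-3.6, 1.0, -3.3]
finger_gap: 17.8
```

```bash
python3 st.py
```

```text
t 13.625 tcp [522.116 146.425 239.719] bar [627.393 146.382 243.858] F [-3.669 -0.724 -3.256] T [-0.169  0.854 -0.022] 17.84425822474911 x_z 0.006066509363089229
```

Call:
move_arm --pt "0 1 0 0 0 0 0.1" --pt "0 3 0 0 0 0 0.1" --pt "0 5 0 0 0 0 0.1" --pt "0 6 0 0 0 0 0.1" --pt "0 6 0 0 0 0 0.1"

```text
t: 14.25
ee_pos: [532.1, -103.8, 233.4]
tcp_rot: [[0.893, 0.004, 0.45], [-0.45, -0.004, 0.893], [0.006, -1.0, -0.002]]
wrist_force: [-0.7, 1.4, -4.7]
finger_gap: 18.0
```

```bash
python3 st.py
```

```text
t 14.25 tcp [522.039 146.363 233.411] bar [627.317 146.32  237.51 ] F [-1.263  0.898 -4.657] T [-0.042  0.621 -0.047] 18.000068594686276 x_z 0.005685693790829211
```

Call:
move_arm --pt "0 1 0 0 0 0 0.1" --pt "0 3 0 0 0 0 0.1" --pt "0 4 0 0 0 0 0.1" --pt "0 4 0 0 0 0 0.1" --pt "0 4 0 0 0 0 0.1"

```text
t: 14.88
ee_pos: [532.3, -103.8, 229.9]
tcp_rot: [[0.893, 0.005, 0.45], [-0.45, -0.004, 0.893], [0.006, -1.0, -0.001]]
wrist_force: [0.5, -0.3, -1.4]
finger_gap: 17.9
```

```bash
python3 st.py
```

```text
t 14.875 tcp [522.226 146.45  229.882] bar [627.502 146.411 234.046] F [ 0.524 -0.02  -1.352] T [ 0.012  0.029 -0.019] 17.919267295110316 x_z 0.006302828699432365
```

The gate force vanished at bar z≈234–237, so it has snapped shut. I'll go 3 mm lower, then draw back until contact.

Call:
move_arm --pt "0 1 0 0 0 0 0.1" --pt "0 2 0 0 0 0 0.1" --pt "0 2.5 0 0 0 0 0.1" --pt "0 2.5 0 0 0 0 0.1" --pt "0 2.5 0 0 0 0 0.1"

```text
t: 15.5
ee_pos: [532.2, -103.8, 227.2]
tcp_rot: [[0.893, 0.005, 0.45], [-0.45, -0.004, 0.893], [0.006, -1.0, -0.002]]
wrist_force: [0.7, 0.3, -1.2]
finger_gap: 17.9
```

```bash
python3 st.py
```

```text
t 15.5 tcp [522.066 146.371 227.245] bar [627.343 146.325 231.362] F [ 0.544  0.556 -1.198] T [-0.002  0.019 -0.016] 17.887079515714465 x_z 0.005860346158869027
```

Call:
move_arm --pt "-1 0 0 0 0 0 0.1" --pt "-2 0 0 0 0 0 0.1" --pt "-3 0 0 0 0 0 0.1" --pt "-3 0 0 0 0 0 0.1" --pt "-3 0 0 0 0 0 0.1"

```text
t: 16.12
ee_pos: [529.5, -102.4, 227.2]
tcp_rot: [[0.893, 0.005, 0.45], [-0.45, -0.004, 0.893], [0.006, -1.0, -0.002]]
wrist_force: [0.3, 0.3, -1.5]
finger_gap: 18.1
```

```bash
python3 st.py
```

```text
t 16.125 tcp [519.073 146.39  227.233] bar [624.351 146.353 231.358] F [ 0.126  0.401 -1.494] T [-0.038  0.055 -0.037] 18.1415281445675 x_z 0.005944090833114601
```

Call:
move_arm --pt "-1 0 0 0 0 0 0.1" --pt "-2 0 0 0 0 0 0.1" --pt "-2 0 0 0 0 0 0.1" --pt "-2 0 0 0 0 0 0.1" --pt "-2 0 0 0 0 0 0.1"

```text
t: 16.75
ee_pos: [527.7, -101.6, 227.2]
tcp_rot: [[0.893, 0.005, 0.45], [-0.45, -0.004, 0.893], [0.006, -1.0, -0.002]]
wrist_force: [-0.9, 1.0, -1.4]
finger_gap: 18.2
```

Call:
move_arm --pt "-0.5 0 0 0 0 0 0.1" --pt "-1 0 0 0 0 0 0.1" --pt "-1 0 0 0 0 0 0.1" --pt "-1 0 0 0 0 0 0.1" --pt "-1 0 0 0 0 0 0.1"

```text
t: 17.38
ee_pos: [526.8, -101.1, 227.2]
tcp_rot: [[0.893, 0.005, 0.45], [-0.45, -0.004, 0.893], [0.006, -1.0, -0.002]]
wrist_force: [-0.1, -0.3, -2.1]
finger_gap: 17.9
```

```bash
python3 st.py
```

```text
t 17.375 tcp [516.074 146.425 227.198] bar [621.352 146.388 231.318] F [ 0.063 -0.265 -2.058] T [-0.003  0.056 -0.052] 17.861243636840776 x_z 0.005888739810207187
```

Call:
move_arm --pt "-0.5 0 0 0 0 0 0.1" --pt "-1 0 0 0 0 0 0.1" --pt "-1 0 0 0 0 0 0.1" --pt "-1 0 0 0 0 0 0.1" --pt "-1 0 0 0 0 0 0.1"

```text
t: 18.0
ee_pos: [525.9, -100.7, 227.2]
tcp_rot: [[0.893, 0.005, 0.45], [-0.45, -0.004, 0.893], [0.006, -1.0, -0.002]]
wrist_force: [-0.3, -0.1, -1.3]
finger_gap: 18.1
```

```bash
python3 st.py
```

```text
t 18.0 tcp [515.074 146.385 227.178] bar [620.351 146.341 231.295] F [-0.206 -0.228 -1.29 ] T [-0.013  0.014  0.052] 18.11528375957134 x_z 0.005860851845009564
```

Call:
move_arm --pt "-0.5 0 0 0 0 0 0.1" --pt "-1 0 0 0 0 0 0.1" --pt "-1 0 0 0 0 0 0.1" --pt "-1 0 0 0 0 0 0.1" --pt "-1 0 0 0 0 0 0.1"

```text
t: 18.62
ee_pos: [525.1, -100.2, 227.2]
tcp_rot: [[0.893, 0.005, 0.45], [-0.45, -0.004, 0.893], [0.006, -1.0, -0.002]]
wrist_force: [0.9, 0.1, -1.5]
finger_gap: 18.2
```

Call:
move_arm --pt "-0.5 0 0 0 0 0 0.1" --pt "-1 0 0 0 0 0 0.1" --pt "-1 0 0 0 0 0 0.1" --pt "-1 0 0 0 0 0 0.1" --pt "-1 0 0 0 0 0 0.1"

```text
t: 19.25
ee_pos: [524.2, -99.7, 227.2]
tcp_rot: [[0.893, 0.005, 0.45], [-0.45, -0.004, 0.893], [0.006, -1.0, -0.001]]
wrist_force: [-0.5, -0.6, -1.7]
finger_gap: 17.7
```

```bash
python3 st.py
```

```text
t 19.25 tcp [513.12  146.422 227.208] bar [618.397 146.382 231.336] F [-0.177 -0.717 -1.668] T [-0.014 -0.068  0.01 ] 17.688346314000075 x_z 0.005973494790346199
```

Call:
move_arm --pt "-0.5 0 0 0 0 0 0.1" --pt "-1 0 0 0 0 0 0.1" --pt "-1 0 0 0 0 0 0.1" --pt "-1 0 0 0 0 0 0.1" --pt "-1 0 0 0 0 0 0.1"

```text
t: 19.88
ee_pos: [524.0, -99.6, 227.5]
tcp_rot: [[0.893, 0.006, 0.45], [-0.45, -0.005, 0.893], [0.008, -1.0, -0.001]]
wrist_force: [3.6, -2.0, -2.6]
finger_gap: 17.8
```

```bash
python3 st.py
```

```text
t 19.875 tcp [512.883 146.425 227.464] bar [618.153 146.378 231.771] F [ 4.133 -0.108 -2.639] T [-0.028 -0.787 -0.038] 17.80811223150853 x_z 0.00766284667308167
```

Contact: the pull has reached 4.1 N, so the key is caught. I'll increase to 8 N.

Call:
move_arm --pt "-0.3 0 0 0 0 0 0.1" --pt "-0.6 0 0 0 0 0 0.1" --pt "-0.6 0 0 0 0 0 0.1" --pt "-0.6 0 0 0 0 0 0.1" --pt "-0.6 0 0 0 0 0 0.1"

```text
t: 20.5
ee_pos: [524.0, -99.6, 227.6]
tcp_rot: [[0.893, 0.007, 0.45], [-0.45, -0.005, 0.893], [0.009, -1.0, -0.001]]
wrist_force: [6.0, -3.9, -3.1]
finger_gap: 17.7
```

```bash
cat > av.py <<'E'
from h import *
f=[]
for i in range(6): f.append(H(bot.sense()["wrist_force"])); imaging.camera("top")
f=np.array(f); print(f[:,0],f.mean(0))
E
python3 st.py; python3 av.py
```

```text
t 20.5 tcp [512.849 146.471 227.622] bar [618.115 146.425 232.049] F [ 7.128 -0.775 -3.101] T [-0.069 -0.961 -0.059] 17.655945333082382 x_z 0.008812562832600327
[7.128 6.849 7.096 8.069 6.986 5.971] [ 7.017 -0.289 -2.891]
```

Call:
move_arm --pt "-0.2 0 0 0 0 0 0.1" --pt "-0.2 0 0 0 0 0 0.1" --pt "-0.2 0 0 0 0 0 0.1" --pt "-0.2 0 0 0 0 0 0.1" --pt "-0.2 0 0 0 0 0 0.1"

```text
t: 21.42
ee_pos: [524.0, -99.6, 227.7]
tcp_rot: [[0.893, 0.008, 0.45], [-0.45, -0.005, 0.893], [0.009, -1.0, -0.001]]
wrist_force: [6.8, -3.5, -4.1]
finger_gap: 17.8
```

```bash
python3 av.py
```

```text
[7.613 8.133 7.946 8.65  6.555 6.802] [ 7.616 -0.516 -3.225]
```

Call:
move_arm --pt "0 0 0 0 0 0 0.1" --pt "0 0 0 0 0 0 0.1" --pt "0 0 0 0 0 0 0.1" --pt "0 0 0 0 0 0 0.1" --pt "0 0 0 0 0 0 0.1"

```text
t: 22.35
ee_pos: [524.0, -99.6, 227.7]
tcp_rot: [[0.893, 0.008, 0.45], [-0.45, -0.005, 0.893], [0.009, -1.0, -0.001]]
wrist_force: [6.7, -3.9, -3.4]
finger_gap: 17.9
```

```bash
python3 av.py
```

```text
[7.779 7.492 8.774 6.524 7.724 7.056] [ 7.558 -0.772 -3.087]
```

Call:
move_arm --pt "-0.1 0 0 0 0 0 0.1" --pt "-0.1 0 0 0 0 0 0.1" --pt "-0.1 0 0 0 0 0 0.1" --pt "-0.1 0 0 0 0 0 0.1" --pt "-0.1 0 0 0 0 0 0.1"

```text
t: 23.28
ee_pos: [524.0, -99.6, 227.7]
tcp_rot: [[0.893, 0.008, 0.45], [-0.45, -0.005, 0.893], [0.009, -1.0, -0.001]]
wrist_force: [7.1, -3.6, -4.2]
finger_gap: 18.2
```

```bash
python3 av.py
```

```text
[7.996 8.786 8.535 6.824 7.775 7.422] [ 7.89  -0.681 -3.057]
```

Call:
move_arm --pt "0 0 0 0 0 0 0.1" --pt "0 0 0 0 0 0 0.1" --pt "0 0 0 0 0 0 0.1" --pt "0 0 0 0 0 0 0.1" --pt "0 0 0 0 0 0 0.1"

```text
t: 24.2
ee_pos: [524.0, -99.5, 227.7]
tcp_rot: [[0.893, 0.008, 0.45], [-0.45, -0.005, 0.893], [0.009, -1.0, -0.001]]
wrist_force: [6.8, -4.0, -2.8]
finger_gap: 18.1
```

Call:
move_arm --pt "0 0 0 0 0 0 0.1" --pt "0 0 0 0 0 0 0.1" --pt "0 0 0 0 0 0 0.1" --pt "0 0 0 0 0 0 0.1" --pt "0 0 0 0 0 0 0.1"

```text
t: 24.82
ee_pos: [523.9, -99.5, 227.7]
tcp_rot: [[0.893, 0.008, 0.45], [-0.45, -0.005, 0.893], [0.009, -1.0, -0.001]]
wrist_force: [6.7, -4.6, -2.4]
finger_gap: 17.8
```

```bash
python3 av.py; python3 st.py
```

```text
[8.021 8.228 7.882 7.496 8.291 8.694] [ 8.102 -0.607 -3.023]
t 25.125 tcp [512.795 146.487 227.667] bar [618.058 146.443 232.151] F [ 7.66  -0.611 -3.232] T [-0.101 -1.178 -0.02 ] 17.866025951610215 x_z 0.009354338088058882
```

Held at about 8.0 N for over 2 s. Next I'll relax, then check the room below for tilting the hand during the let-down.

Call:
move_arm --pt "1 0 0 0 0 0 0.1" --pt "2 0 0 0 0 0 0.1" --pt "4 0 0 0 0 0 0.1" --pt "6 0 0 0 0 0 0.1" --pt "7.5 0 0 0 0 0 0.1"

```text
t: 25.75
ee_pos: [529.0, -102.2, 227.1]
tcp_rot: [[0.893, 0.004, 0.45], [-0.45, -0.004, 0.893], [0.005, -1.0, -0.002]]
wrist_force: [0.3, 0.2, -1.8]
finger_gap: 18.2
```

```bash
python3 st.py; python3 - <<'E'
from h import *
z=np.load("top0.npz"); d=z["d"]; m=imaging.camera_model("top"); K=m["camera_matrix"]
v,u=np.mgrid[150:260,200:420]; dd=d[150:260,200:420]
P=np.stack([(u-K[0,2])/K[0,0]*dd,(v-K[1,2])/K[1,1]*dd,dd],-1)@np.array(m["rotation"]).T+m["position"]
h=H(P.reshape(-1,3).T.T@np.eye(3)) if 0 else np.stack([P@HX,P@HY,P[...,2]],-1)
# height max grid along arm corridor
for x in range(340,640,20):
    row=[]
    for y in range(40,260,20):
        k=(abs(h[...,0]-x)<10)&(abs(h[...,1]-y)<10); row.append(int(h[...,2][k].max()) if k.any() else -1)
    print(x,row)
E
```

```text
t 25.75 tcp [518.533 146.395 227.073] bar [623.813 146.358 231.131] F [ 0.236  0.305 -1.835] T [ 0.003  0.023 -0.012] 18.241507499140464 x_z 0.005300130548748462
340 [1407, -1, -1, -1, 0, 6, 6, 16, 18, 21, 17]
360 [-1, -1, 2, 4, 5, 6, 5, 18, 21, 20, 23]
380 [1, 6, 6, 7, 5, 5, 8, 18, 20, 19, 22]
400 [6, 4, 4, 4, 7, 7, 5, 6, 21, 21, 20]
420 [8, 6, 7, 8, 6, 4, 7, 7, 4, 5, 8]
440 [4, 6, 6, 7, 7, 5, 6, 7, 6, 4, 5]
460 [6, 8, 5, 6, 6, 6, 5, 7, 7, 5, 7]
480 [5, 7, 5, 4, 5, 7, 6, 4, 6, 7, 61]
500 [5, 6, 9, 8, 9, 7, 5, 6, 7, 61, 71]
520 [6, 5, 8, 5, 31, 31, 22, 8, 53, 68, 71]
540 [31, 29, 6, 41, 48, 43, 33, 5, 62, 70, 73]
560 [35, 35, 42, 44, 46, 45, 48, 39, 58, 68, 73]
580 [37, 33, 41, 44, 46, 45, 37, 22, 8, 51, 65]
600 [30, 23, 21, 34, 44, 237, 7, 8, 6, 6, 47]
620 [6, 6, 3, 7, 34, 325, 307, 5, 8, 7, 6]
```

Call:
move_arm --pt "0.5 0.5 0 0 0 0 0.1" --pt "1 1 0 0 0 0 0.1" --pt "1 1.5 0 0 0 0 0.1" --pt "1 2 0 0 0 0 0.1" --pt "1 2 0 0 0 0 0.1"

```text
t: 26.38
ee_pos: [530.0, -102.7, 225.2]
tcp_rot: [[0.893, 0.004, 0.45], [-0.45, -0.004, 0.893], [0.006, -1.0, -0.002]]
wrist_force: [0.8, 0.3, -1.1]
finger_gap: 17.6
```

```bash
python3 st.py; python3 - <<'E'
from h import *
print(bot.sense()["q"])
b=np.array([105.3,-3.5,0])
for f in (5,10,15,20,25,30,35,40,45,50): print(f, b-Ro.from_euler("z",-f,degrees=True).as_matrix()@b)
E
```

```text
t 26.375 tcp [519.629 146.39  225.17 ] bar [624.907 146.355 229.282] F [ 0.634  0.611 -1.09 ] T [0.057 0.045 0.003] 17.644740254018878 x_z 0.005819732351735191
[-0.192  0.225  1.826 -0.003  1.086 -1.295]
5 [0.706 9.164 0.   ]
10 [ 2.208 18.232  0.   ]
15 [ 4.494 27.134  0.   ]
20 [ 7.547 35.804  0.   ]
25 [11.345 44.174  0.   ]
30 [15.858 52.181  0.   ]
35 [21.051 59.765  0.   ]
40 [26.885 66.867  0.   ]
45 [33.317 73.433  0.   ]
50 [40.296 79.414  0.   ]
```

Call:
move_arm --pt "0.5 7.3 0 0 0 -4 0.1" --pt "1.5 14.6 0 0 0 -8 0.1" --pt "3 21.8 0 0 0 -12 0.1" --pt "5 28.9 0 0 0 -16 0.1" --pt "7.5 35.8 0 0 0 -20 0.1"

```text
t: 27.0
ee_pos: [536.9, -106.2, 189.5]
tcp_rot: [[0.837, 0.312, 0.45], [-0.421, -0.158, 0.893], [0.35, -0.937, -0.001]]
wrist_force: [0.2, -0.4, -2.2]
finger_gap: 17.9
```

```bash
python3 st.py; python3 - <<'E'
from h import *
print(bot.sense()["q"])
E
```

```text
t 27.0 tcp [527.335 146.391 189.47 ] bar [624.763 146.402 229.571] F [ 0.391 -0.288 -2.245] T [-0.057  0.206  0.045] 17.904120227783523 x_z 0.34968576616211144
[-0.124  0.134  2.089 -0.214  0.592 -1.07 ]
```

Call:
move_arm --pt "0.1 3.7 0 0 0 -2 0.1" --pt "0.5 7.3 0 0 0 -4 0.1" --pt "0.9 11 0 0 0 -6 0.1" --pt "1.5 14.6 0 0 0 -8 0.1" --pt "2.2 18.2 0 0 0 -10 0.1"

```text
t: 27.62
ee_pos: [544.4, -110.0, 173.2]
tcp_rot: [[0.771, 0.451, 0.45], [-0.387, -0.229, 0.893], [0.506, -0.863, -0.001]]
wrist_force: [-0.1, -0.1, -1.8]
finger_gap: 18.1
```

```bash
python3 st.py; python3 - <<'E'
from h import *
print(bot.sense()["q"])
s=bot.sense();R=np.array(s["tcp_rot"]);P=np.array(s["ee_pos"])
# pivot moves: key centre point c=(0,-4) in tool about bar; current key pitch p
b=np.array([105.3,-3.5,0])
c=np.array([0,-4,0])
for f in (5,10,15,20,25,30,35,40,45,50,55,60): print(f, (b+Ro.from_euler("z",-f,degrees=True).as_matrix()@(c-b))-c)
E
```

```text
t 27.625 tcp [535.8   146.304 173.199] bar [624.852 146.33  229.503] F [-0.059 -0.136 -1.83 ] T [ 0.006  0.373 -0.056] 18.061826501346975 x_z 0.5060286947137312
[-0.085  0.139  2.207 -0.583  0.352 -0.684]
5 [0.357 9.179 0.   ]
10 [ 1.513 18.293  0.   ]
15 [ 3.459 27.271  0.   ]
20 [ 6.179 36.045  0.   ]
25 [ 9.654 44.549  0.   ]
30 [13.858 52.717  0.   ]
35 [18.757 60.488  0.   ]
40 [24.314 67.803  0.   ]
45 [30.488 74.605  0.   ]
50 [37.231 80.843  0.   ]
55 [44.493 86.47   0.   ]
60 [52.217 91.442  0.   ]
```

The wrist is near its pitch limit. For the rest of the let-down I'll use a light grip and swing the hand on the arc, so the key pivots in the pads.

Call:
move_arm --pt "0 0 0 0 0 0 0.1" --pt "0 2 0 0 0 0 0.1" --pt "0.1 4.6 0 0 0 0 0.1" --pt "0.3 7 0 0 0 0 0.1" --pt "0.4 9.2 0 0 0 0 0.1" --squeeze 20

```text
t: 28.25
ee_pos: [549.0, -112.4, 165.5]
tcp_rot: [[0.771, 0.451, 0.45], [-0.387, -0.228, 0.893], [0.505, -0.863, -0.001]]
wrist_force: [-4.5, 3.2, 2.7]
finger_gap: 18.4
```

```bash
python3 st.py; python3 - <<'E'
from h import *
save("wrist","w7")
E
```

```text
t 28.25 tcp [540.968 146.305 165.483] bar [630.068 146.344 221.712] F [-5.42   0.813  2.657] T [-0.038  0.057  0.021] 18.35943675114608 x_z 0.5052991066480905
```

View pics/w7.png

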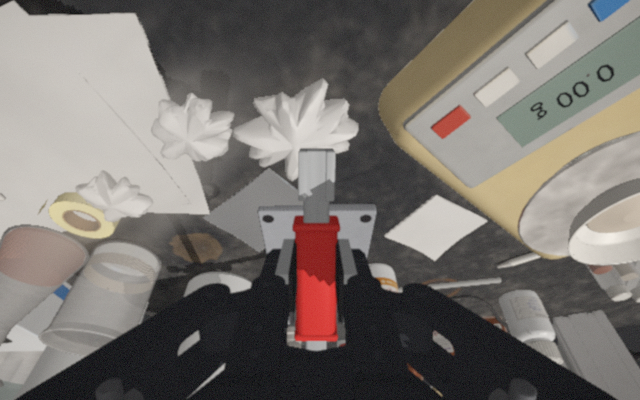

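Call:
move_arm --pt "0.1 1 0 0 0 0 0.1" --pt "0.1 2 0 0 0 0 0.1" --pt "0.2 3 0 0 0 0 0.1" --pt "0.2 3 0 0 0 0 0.1" --pt "0.2 3 0 0 0 0 0.1"

```text
t: 28.92
ee_pos: [550.8, -113.1, 163.3]
tcp_rot: [[0.771, 0.451, 0.449], [-0.387, -0.228, 0.893], [0.506, -0.863, -0.001]]
wrist_force: [-0.1, 0.4, 4.4]
finger_gap: 18.2
```

```bash
python3 st.py
```

```text
t 28.925 tcp [542.892 146.499 163.278] bar [631.958 146.549 219.558] F [-0.239  0.272  4.408] T [-0.041 -0.543 -0.016] 18.18197692822612 x_z 0.5058047785303055
```

Call:
move_arm --pt "0.2 2 0 0 0 0 0.1" --pt "0.5 4 0 0 0 0 0.1" --pt "0.8 6 0 0 0 0 0.1" --pt "1 7 0 0 0 0 0.1" --pt "1 7 0 0 0 0 0.1"

```text
t: 29.55
ee_pos: [554.1, -115.0, 157.1]
tcp_rot: [[0.771, 0.45, 0.45], [-0.387, -0.228, 0.893], [0.505, -0.863, -0.002]]
wrist_force: [-0.8, 1.0, 3.0]
finger_gap: 18.0
```

```bash
python3 st.py; python3 -c "
from h import *
save('scene','s8',(290,110,370,200),7)"
```

```text
t 29.55 tcp [546.712 146.206 157.144] bar [635.852 146.262 213.309] F [-1.131  0.502  3.044] T [ 0.044 -0.242 -0.039] 18.000516400067095 x_z 0.504685030799343
```

View pics/s8.png

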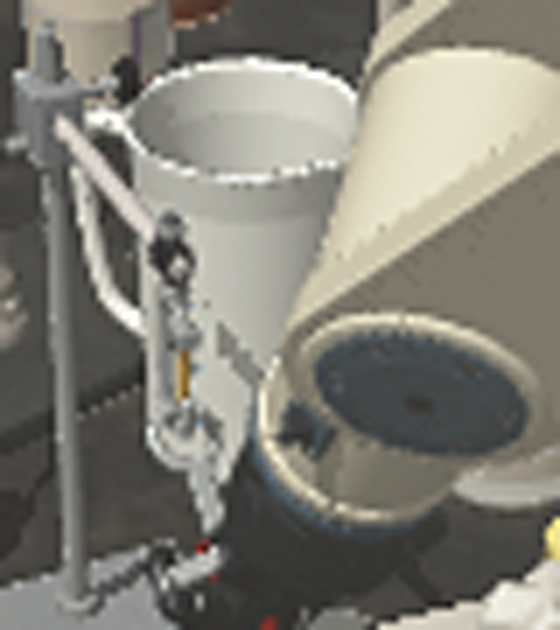

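The gate is closed (brass bar upright at about (316,163)), the eye ring is on the bowl, and the key is pivoting down. I'll continue.

Call:
move_arm --pt "0.4 2.4 0 0 0 0 0.1" --pt "1 4.8 0 0 0 0 0.1" --pt "1.6 7.2 0 0 0 0 0.1" --pt "2.2 9.6 0 0 0 0 0.1" --pt "2.8 11.6 0 0 0 0 0.1"

```text
t: 30.22
ee_pos: [561.4, -118.8, 148.4]
tcp_rot: [[0.772, 0.45, 0.45], [-0.387, -0.228, 0.893], [0.504, -0.863, -0.002]]
wrist_force: [-4.3, -0.4, 2.0]
finger_gap: 18.1
```

```bash
python3 st.py
```

```text
t 30.225 tcp [554.901 146.112 148.361] bar [644.054 146.172 204.503] F [-3.62  -2.28   2.032] T [-0.15   0.044 -0.3  ] 18.117213111475525 x_z 0.5044687333487871
```

Call:
move_arm --pt "0.8 2.5 0 0 0 0 0.1" --pt "1.7 5 0 0 0 0 0.1" --pt "2.6 7.5 0 0 0 0 0.1" --pt "3.5 10 0 0 0 0 0.1" --pt "4.5 12 0 0 0 0 0.1"

```text
t: 30.85
ee_pos: [569.6, -123.2, 139.7]
tcp_rot: [[0.772, 0.449, 0.45], [-0.388, -0.228, 0.893], [0.503, -0.864, -0.002]]
wrist_force: [-5.0, 0.8, 0.1]
finger_gap: 18.0
```

```bash
python3 st.py
```

```text
t 30.85 tcp [564.225 145.827 139.726] bar [653.449 145.902 195.757] F [-4.842 -1.582  0.102] T [-0.13   0.383 -0.248] 17.997126018158102 x_z 0.5033847087198964
```

Call:
move_arm --pt "1.2 2.7 0 0 0 0 0.1" --pt "2.5 5.4 0 0 0 0 0.1" --pt "3.9 8 0 0 0 0 0.1" --pt "5.4 10.6 0 0 0 0 0.1" --pt "6.9 13 0 0 0 0 0.1"

```text
t: 31.48
ee_pos: [580.8, -129.0, 131.9]
tcp_rot: [[0.772, 0.448, 0.45], [-0.388, -0.228, 0.893], [0.503, -0.864, -0.002]]
wrist_force: [-5.3, 0.8, -0.0]
finger_gap: 18.2
```

```bash
python3 st.py; python3 -c "
from h import *
save('scene','s9',(290,110,370,200),7); save('wrist','w9')"
```

```text
t 31.475 tcp [576.78  145.727 131.944] bar [666.009 145.776 187.967] F [-5.089 -1.609 -0.035] T [-0.094  0.401 -0.243] 18.18669613928756 x_z 0.5033071848341292
```

View pics/s9.png

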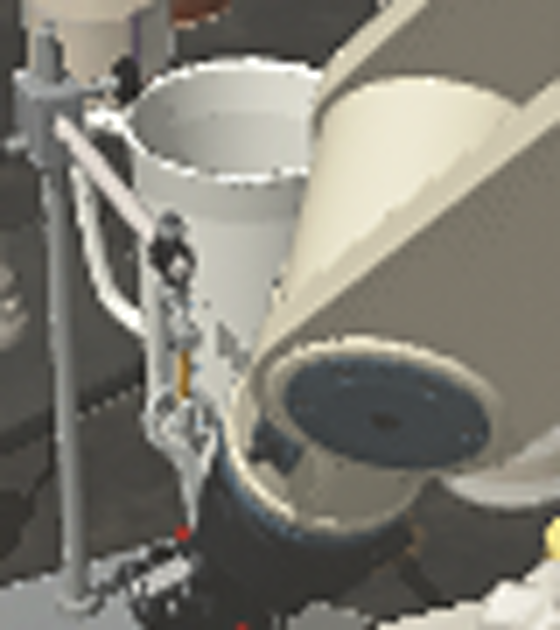

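View pics/w9.png

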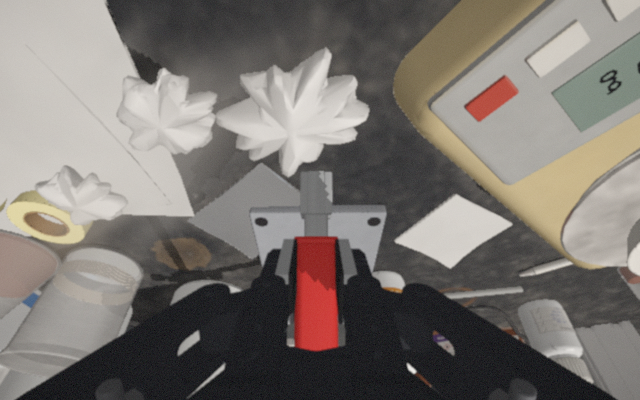

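Call:
move_arm --pt "2.2 3.3 0 0 0 0 0.1" --pt "4.5 6.6 0 0 0 0 0.1" --pt "7 9.8 0 0 0 0 0.1" --pt "9.6 13 0 0 0 0 0.1" --pt "12 16 0 0 0 0 0.1"

```text
t: 32.2
ee_pos: [597.6, -137.2, 124.4]
tcp_rot: [[0.772, 0.449, 0.45], [-0.388, -0.228, 0.893], [0.504, -0.864, -0.002]]
wrist_force: [-5.1, 2.6, -1.5]
finger_gap: 18.0
```

```bash
python3 st.py; python3 av.py
```

```text
t 32.2 tcp [595.544 145.907 124.408] bar [684.743 145.972 180.479] F [-5.713 -0.018 -1.468] T [-0.007  0.584 -0.119] 17.960093606075954 x_z 0.5037714907510639
[-5.713 -4.761 -4.652 -4.693 -4.913 -5.409] [-5.024 -0.14  -3.383]
```

Call:
move_arm --pt "0 0 0 0 0 0 0.22" --pt "0 0 0 0 0 0 0.23" --pt "0 0 0 0 0 0 0.24" --pt "0 0 0 0 0 0 0.25" --pt "0 0 0 0 0 0 0.27"

```text
t: 33.12
ee_pos: [599.2, -137.3, 126.2]
tcp_rot: [[0.77, 0.452, 0.449], [-0.387, -0.228, 0.893], [0.507, -0.862, -0.001]]
wrist_force: [-0.4, -0.8, -0.6]
finger_gap: 23.3
```

```bash
python3 st.py; python3 -c "
from h import *
save('scene','s10',(290,110,370,200),7); save('wrist','w10')"
```

```text
t 33.125 tcp [596.978 146.577 126.173] bar [685.981 146.605 182.554] F [-0.034 -0.929 -0.613] T [-0.026  0.234  0.079] 23.273196002293528 x_z 0.5067763987890763
```

View pics/w10.png

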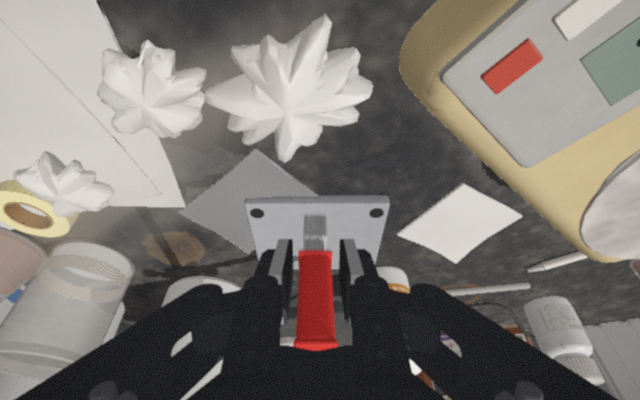

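View pics/s10.png

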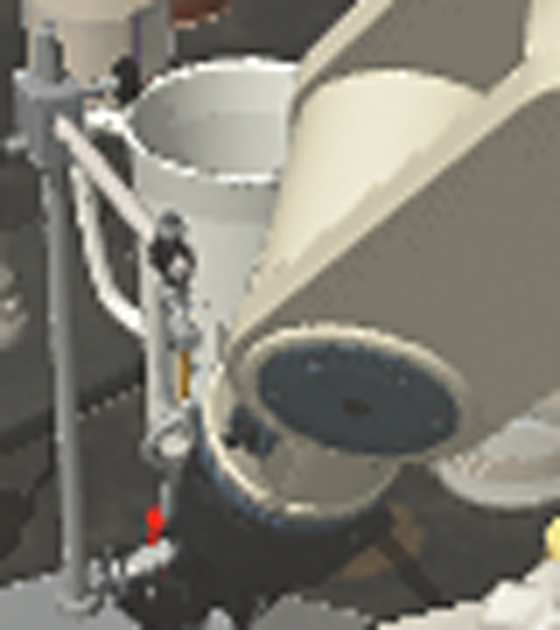

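The key now hangs nearly vertical and loose in the fingers, with the gate shut. I'll open fully, wait, then back away level.

Call:
move_arm --pt "0 0 0 0 0 0 0.4" --pt "0 0 0 0 0 0 0.6" --pt "0 0 0 0 0 0 0.8" --pt "0 0 0 0 0 0 0.8" --pt "0 0 0 0 0 0 0.8"

```text
t: 33.85
ee_pos: [598.2, -137.2, 125.2]
tcp_rot: [[0.771, 0.451, 0.45], [-0.387, -0.228, 0.893], [0.505, -0.863, -0.002]]
wrist_force: [-0.6, 0.1, 0.5]
finger_gap: 68.4
```

```bash
python3 st.py; python3 -c "
from h import *
save('wrist','w11')"
```

```text
t 33.85 tcp [596.049 146.186 125.241] bar [685.162 146.23  181.448] F [-0.603 -0.17   0.494] T [-0.026  0.236 -0.005] 68.44504756291124 x_z 0.5051005578813219
```

View pics/w11.png

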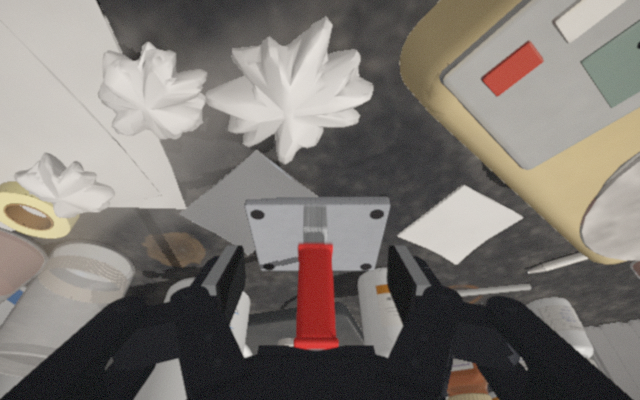

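Call:
move_arm --pt "-10 -8 0 0 0 0 0.8" --pt "-28 -20 0 0 0 0 0.8" --pt "-54 -35 0 0 0 0 0.8" --pt "-80 -50 0 0 0 0 0.8" --pt "-106 -66 0 0 0 0 0.8"

```text
t: 34.52
ee_pos: [485.0, -80.6, 128.6]
tcp_rot: [[0.771, 0.45, 0.45], [-0.387, -0.228, 0.893], [0.505, -0.863, -0.002]]
wrist_force: [-0.3, 0.7, -0.3]
finger_gap: 68.5
```

```bash
python3 st.py; python3 -c "
from h import *
save('scene','s12',(280,110,380,210),6); save('wrist','w12')"
```

```text
t 34.525 tcp [469.49  145.938 128.597] bar [558.609 145.984 184.794] F [-0.568  0.535 -0.28 ] T [0.028 0.158 0.01 ] 68.49910958135587 x_z 0.5049992423545417
```

View pics/s12.png

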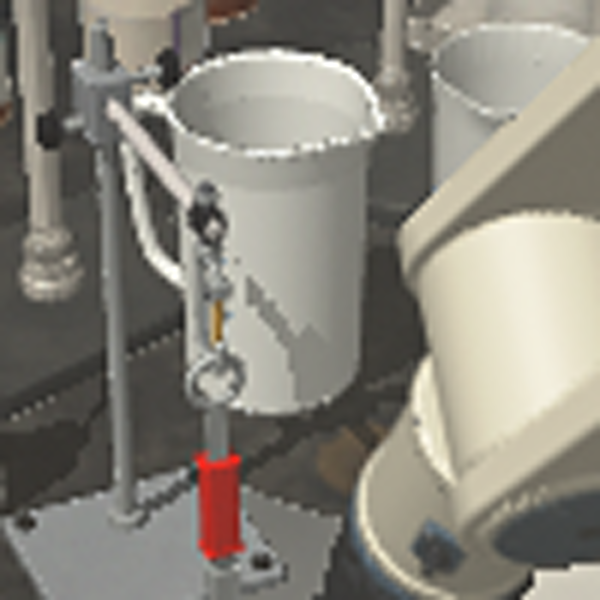

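View pics/w12.png

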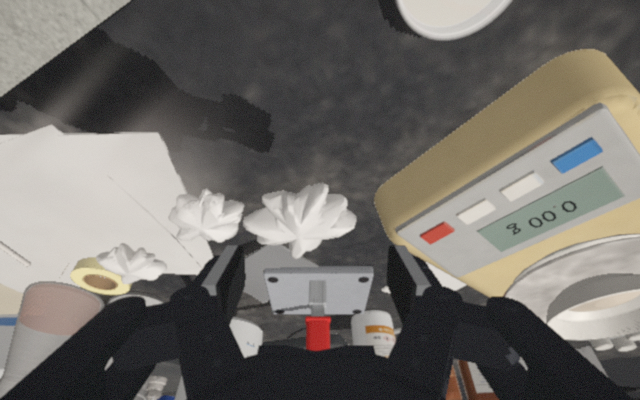

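The key hangs vertically (grip centre about (316,194), ring about (316,173)) from the hook, and the brass gate is shut. I'll wait a few seconds and check for residual swing by comparing pictures.

Call:
move_arm --pt "0 0 0 0 0 0 0.8" --pt "0 0 0 0 0 0 0.8" --pt "0 0 0 0 0 0 0.8" --pt "0 0 0 0 0 0 0.8" --pt "0 0 0 0 0 0 0.8"

```text
t: 35.25
ee_pos: [486.7, -81.2, 128.6]
tcp_rot: [[0.771, 0.45, 0.45], [-0.388, -0.228, 0.893], [0.505, -0.863, -0.002]]
wrist_force: [-0.7, -0.6, 0.5]
finger_gap: 68.2
```

Call:
move_arm --pt "0 0 0 0 0 0 0.8" --pt "0 0 0 0 0 0 0.8" --pt "0 0 0 0 0 0 0.8" --pt "0 0 0 0 0 0 0.8" --pt "0 0 0 0 0 0 0.8"

```text
t: 35.88
ee_pos: [486.7, -81.1, 128.7]
tcp_rot: [[0.771, 0.451, 0.45], [-0.387, -0.228, 0.893], [0.505, -0.863, -0.002]]
wrist_force: [-0.5, -0.7, 1.0]
finger_gap: 68.5
```

Call:
move_arm --pt "0 0 0 0 0 0 0.8" --pt "0 0 0 0 0 0 0.8" --pt "0 0 0 0 0 0 0.8" --pt "0 0 0 0 0 0 0.8" --pt "0 0 0 0 0 0 0.8"

```text
t: 36.5
ee_pos: [486.7, -81.1, 128.7]
tcp_rot: [[0.771, 0.451, 0.45], [-0.387, -0.228, 0.893], [0.505, -0.863, -0.002]]
wrist_force: [-0.3, 0.4, 0.5]
finger_gap: 68.4
```

```bash
python3 - <<'E'
from h import *
for i in range(14):
    p,d=imaging.camera("scene"); q=p[180:212,300:335].astype(float)
    w=np.clip(q[...,0]-1.2*np.maximum(q[...,1],q[...,2]),0,None); v,u=np.mgrid[180:212,300:335]
    print(round(bot.sense()["t"],2),(w*u).sum()/w.sum(),(w*v).sum()/w.sum())
save("scene","s13"); save("top","t13")
E
```

```text
36.55 316.49798973669203 194.52101638912848
36.6 316.8596008553101 195.2072416250891
36.65 316.9158818701574 195.32904419436062
36.7 316.6646679295267 195.19105268405238
36.75 316.1921613507327 194.41543057578548
36.8 315.4747514659164 193.6085726478165
36.85 314.9006433166548 192.541682597204
36.9 314.4086535848236 191.69893642079322
36.95 314.2721116203128 191.11434773735084
37.0 314.3605312745833 191.4047675673698
37.05 314.802509537643 191.8894158412376
37.1 315.39953783552977 192.80771613724278
37.15 315.9952695286534 193.79893950871121
37.2 316.45940567789864 194.47967335868637
```

View pics/s13.png

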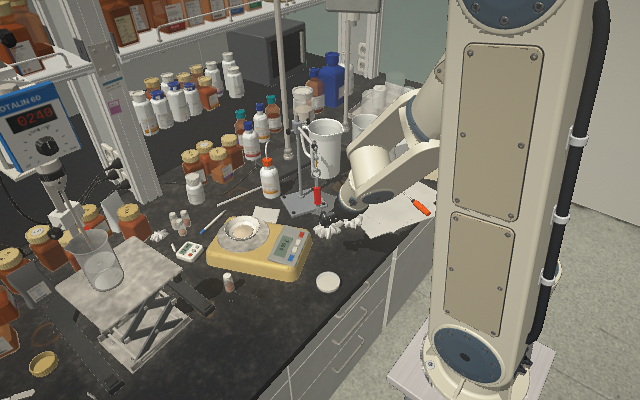

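View pics/t13.png

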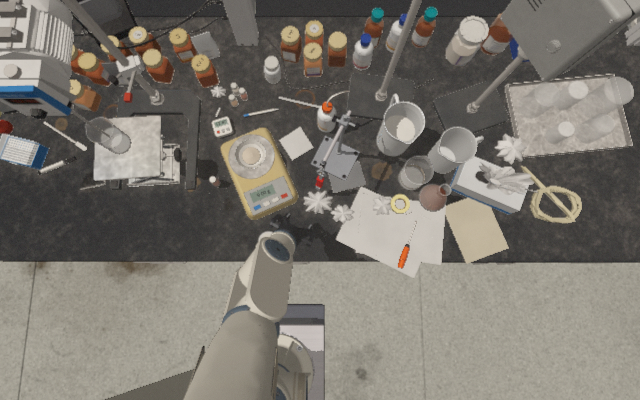

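It is still swinging by about ±2 px. I have time in hand, so I'll let it settle.

Call:
move_arm --pt "0 0 0 0 0 0 0.8" --pt "0 0 0 0 0 0 0.8" --pt "0 0 0 0 0 0 0.8" --pt "0 0 0 0 0 0 0.8" --pt "0 0 0 0 0 0 0.8"

```text
t: 37.92
ee_pos: [486.7, -81.1, 128.7]
tcp_rot: [[0.771, 0.451, 0.45], [-0.387, -0.228, 0.893], [0.505, -0.863, -0.002]]
wrist_force: [0.5, -0.3, -0.6]
finger_gap: 68.4
```

Call:
move_arm --pt "0 0 0 0 0 0 0.8" --pt "0 0 0 0 0 0 0.8" --pt "0 0 0 0 0 0 0.8" --pt "0 0 0 0 0 0 0.8" --pt "0 0 0 0 0 0 0.8"

```text
t: 38.55
ee_pos: [486.7, -81.1, 128.7]
tcp_rot: [[0.771, 0.451, 0.45], [-0.387, -0.228, 0.893], [0.505, -0.863, -0.002]]
wrist_force: [0.3, -0.4, 0.1]
finger_gap: 68.1
```

Call:
move_arm --pt "0 0 0 0 0 0 0.8" --pt "0 0 0 0 0 0 0.8" --pt "0 0 0 0 0 0 0.8" --pt "0 0 0 0 0 0 0.8" --pt "0 0 0 0 0 0 0.8"

```text
t: 39.17
ee_pos: [486.7, -81.1, 128.6]
tcp_rot: [[0.771, 0.451, 0.45], [-0.387, -0.228, 0.893], [0.505, -0.863, -0.002]]
wrist_force: [0.4, 0.7, 0.6]
finger_gap: 68.5
```

Call:
move_arm --pt "0 0 0 0 0 0 0.8" --pt "0 0 0 0 0 0 0.8" --pt "0 0 0 0 0 0 0.8" --pt "0 0 0 0 0 0 0.8" --pt "0 0 0 0 0 0 0.8"

```text
t: 39.8
ee_pos: [486.7, -81.1, 128.7]
tcp_rot: [[0.771, 0.451, 0.45], [-0.387, -0.228, 0.893], [0.505, -0.863, -0.002]]
wrist_force: [0.2, 0.3, 0.3]
finger_gap: 68.6
```

Call:
move_arm --pt "0 0 0 0 0 0 0.8" --pt "0 0 0 0 0 0 0.8" --pt "0 0 0 0 0 0 0.8" --pt "0 0 0 0 0 0 0.8" --pt "0 0 0 0 0 0 0.8"

```text
t: 40.42
ee_pos: [486.7, -81.1, 128.7]
tcp_rot: [[0.771, 0.451, 0.45], [-0.387, -0.228, 0.893], [0.505, -0.863, -0.002]]
wrist_force: [0.1, -0.2, -1.1]
finger_gap: 68.1
```

Call:
move_arm --pt "0 0 0 0 0 0 0.8" --pt "0 0 0 0 0 0 0.8" --pt "0 0 0 0 0 0 0.8" --pt "0 0 0 0 0 0 0.8" --pt "0 0 0 0 0 0 0.8"

```text
t: 41.05
ee_pos: [486.7, -81.1, 128.6]
tcp_rot: [[0.771, 0.451, 0.45], [-0.387, -0.228, 0.893], [0.505, -0.863, -0.002]]
wrist_force: [0.3, 0.2, 0.1]
finger_gap: 68.3
```

Call:
move_arm --pt "0 0 0 0 0 0 0.8" --pt "0 0 0 0 0 0 0.8" --pt "0 0 0 0 0 0 0.8" --pt "0 0 0 0 0 0 0.8" --pt "0 0 0 0 0 0 0.8"

```text
t: 41.68
ee_pos: [486.7, -81.1, 128.7]
tcp_rot: [[0.771, 0.451, 0.45], [-0.387, -0.228, 0.893], [0.505, -0.863, -0.002]]
wrist_force: [0.7, -0.6, 0.4]
finger_gap: 68.2
```

Call:
move_arm --pt "0 0 0 0 0 0 0.8" --pt "0 0 0 0 0 0 0.8" --pt "0 0 0 0 0 0 0.8" --pt "0 0 0 0 0 0 0.8" --pt "0 0 0 0 0 0 0.8"

```text
t: 42.3
ee_pos: [486.7, -81.1, 128.7]
tcp_rot: [[0.771, 0.451, 0.45], [-0.387, -0.228, 0.893], [0.505, -0.863, -0.002]]
wrist_force: [-0.8, 0.0, 0.3]
finger_gap: 68.2
```

```bash
cat > sw.py <<'E'
from h import *
for i in range(12):
    p,d=imaging.camera("scene"); q=p[180:212,300:335].astype(float)
    w=np.clip(q[...,0]-1.2*np.maximum(q[...,1],q[...,2]),0,None); v,u=np.mgrid[180:212,300:335]
    print(round(bot.sense()["t"],2),round((w*u).sum()/w.sum(),2),round((w*v).sum()/w.sum(),2))
E
python3 sw.py
```

```text
42.35 315.52 193.41
42.4 315.52 193.42
42.45 315.52 193.42
42.5 315.52 193.42
42.55 315.52 193.42
42.6 315.52 193.41
42.65 315.52 193.41
42.7 315.52 193.41
42.75 315.52 193.42
42.8 315.52 193.42
42.85 315.52 193.42
42.9 315.52 193.41
```

It is now still to 0.01 px, the robot is clear of it, and the gate is shut. Handing in.

```bash
python3 -c "
from rig import hand_in
print(hand_in())"
```

```text
the job is handed in; nothing more can be done
None
```

I picked up the key by its red grip and pushed its eye in through the sprung gate with about 5 N. The force on the wrist dropped to nothing at the point where the gate snapped shut behind the eye. I then pulled back until it caught, increased the pull to about 8 N and held it for over 2 s, with the key level. After that I swung the key down, let go and backed away about 120 mm. I handed in at about 43 s of the 72 s allowed.

**Hang:** the key hangs vertically from the bowl. It swung by about ±2 px at first, but over the last 0.55 s it moved only 0.01 px. The last close picture, at about 34.5 s, shows the brass gate shut.

**Pull:** six-reading averages were 7.9 N at the start of the final hold and 8.1 N at the end. Single readings ranged from 6.8 to 8.8 N, scattering by about 0.6 N. Just before that I also held about 7.6 N for more than 1.5 s.

**Force on the hook:** readings never came near 15 N. The highest was about 9 N during the pull, with about 5 to 7 N while pivoting the key down. Force was only read at the end of each move, so brief peaks in between were not seen.

**Not as planned:**
- The wrist could not tilt far enough to lower the key fully. I eased the grip to 20 N and let the key pivot in the pads for the last part, which left the small swing at release.
- The snap height suggests the hook sits a few millimetres higher than my camera estimate of 228 mm. The touch checks allowed for that.
- The glassware and other things on the bench look unmoved in the last overview pictures. I judged this by eye and did not measure it.

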